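# Set up the lens bench for a beam test

### The arm

A 6-joint arm with a two-finger parallel gripper is mounted at the origin on the work surface. World frame = base frame: x ahead of the robot, y to its left, z up, the work surface at z = 0. Lengths are in m, angles in rad, forces in N, time in s.
With the tool pointing down it reaches from about 0.275 to 0.75 m from the base axis. Payload 10.2 kg.
Tool frame: the origin (TCP) lies on the centre line of the jaws, within the pads' length; the fingertips stand robot.tcp_to_tips ahead of it and the grasp point (between the pads) is the TCP (robot.tcp_to_tips is the distance from the TCP to the fingertips, in m); y points along the fingers, z is the direction in which the jaws open and shut, and the axes are right-handed (so a half turn about y gives the same grasp; the last joint's range is limited). The gripper opens to 88 mm and grips with 3 to 60 N. Pads are 18 mm wide; open, the fingers measure 123 mm over their backs; the gripper's body (75 mm by 187 mm) begins 45 mm behind the grasp point.
Start: joints at [-1.47, 0.313, 1.498, -0, 1.331, -0.223], TCP at [0.167, -0.498, 0.258] pointing down, gripper open.
Joint ranges: [-2.94, 2.94], [-0.97, 2.17], [0.19, 2.56], [-1.23, 4.37], [0.02, 3.11], [-2.88, 2.88]. Speed limits (rad/s): [2.39, 2.39, 3.01, 3.14, 3.14, 3.14].

### API

Orientations are given as a unit quaternion [x, y, z, w].
In Python, from workcell import telemetry, vision, robot gives the robot as it stands. The module is installed in compiled form; this text tells all that it offers.
- The arm moves only by the tool send_rows, never from a script. Its argument "motion" is text: rows parted by semicolons, each of 7 numbers parted by spaces: the turn, a rotation vector about the tool's x, y, z in degrees, then the shift along the tool's x, y, z in cm, then the closure, from -1 (fully open) to 1 (shut). A call has exactly 5 rows; each row is the pose to reach, as a shift and turn from the pose commanded when the call began, along the tool's axes at that moment; what a row does not reach only later rows make up. A row lasts 1/12 s, in which the tool goes at most 41.7 mm and 7.16 degrees, less where a joint would pass 70% of its speed; a pose out of reach is approached as far as the arm can. A call with a gripper value outside its range is refused whole. The fingers move at their own pace and stop on an object; "force" is the grip in N (left out, the last holds). Time passes only in rows, so rows that repeat a pose let the fingers close, or fill a call up. It gives the time, the measured TCP pose, the force and the opening at its end, in the units of the state.
- telemetry.sense(): the state, without advancing time (a new reading comes with each control period).
- vision.snapshot(name): name is "scene" or "top" or "wrist"; returns the picture (400x640x3 uint8, red, green, blue); there is no depth.
- vision.camera_model(name): a dict with "intrinsics" (3x3 intrinsics, pixels), "R" (3x3) and "t" (3): a world point X has camera coordinates R X + t; the wrist camera has in their place "mount" (4x4, takes a point from camera to tool coordinates, whose origin is the TCP and whose axes are the tool frame's). Camera axes: x right, y down, z forward; pixel columns grow to the right and rows downward; lengths in m; the calibration is good to about 2 mm. The wrist camera is an equidistant fisheye: a pixel r from the principal point sees the ray r / f radians off the axis. A picture is of the moment at which its call begins: read the wrist's pose just before it. camera_model takes no time and is no camera call.
- robot.hand_in(): hands the job in, once; it reports no verdict.
The state is a dict: "clock": time; "joints": joint angles; "dq": joint speeds; "effort": joint torques, N m; "position": TCP position; "tool_rot": TCP orientation; "wrist_force": force on the tool from outside, world axes, zero at the start; "wrist_torque": the same for the moment, N m; "width": finger opening in m.
Only numpy, scipy, OpenCV 4.12 (cv2) and the standard library are available. Lean on these libraries where they do the work, as an engineer would, in place of code of your own. Each camera call takes 0.05 s, during which the arm holds its last target.

### The job

Set up the slide rail for a beam test: on its three empty flat-topped carriages stand the nickel lamp burner on the outer one next to the lens, the slit plate on the one between the lens and the prism, and the white screen on the outer one next to the prism, each upright in the middle of its carriage, slit plate and screen turned square across the rail. The glass chimney goes on top of the burner, over the wick tube and down on the gallery. Set things down gently without dropping any, do not lay the chimney over, and leave the green glass float where it lies.

Things in the scene. Friction and masses are not known exactly. Their poses are not given: they have to be found in the camera images.
- burner: Nickel lamp wick holder (burner), 0.28 to 0.46 kg, loose, upright. Origin: centre of its underside, z up. Round: foot 64 mm across, narrow neck, then the gallery, a perforated disc 58 mm across from 66 to 80 mm above the underside (grip its rim), flat on top; a wick tube 20 mm across stands 20 mm up from its middle. A small brass winder wheel at 49 mm height stays within the gallery's outline.
- chimney: Clear glass lamp chimney with thin steel rim beads, loose, upright: plain tube 48 mm outside, 42 mm inside, 100 mm tall, about 0.12 kg. Origin: centre of its lower end, z up. On the burner its lower end rests on the gallery, 80 mm above the burner's underside.
- slit: Slit plate, loose, upright: round brass foot 56 mm across and 12 mm high, short stem, and a black plate 62 mm wide, 10 mm thick, from 39 to 115 mm above the underside, with an upright 6 mm slot between brass jaws. Origin: centre of the underside; z up, y along the plate's width, x through its thickness (the plate is pinched across its top edge along x). About 0.28 kg. Square across the rail means its x axis lies along the rail, either way round.
- screen: White viewing screen, loose, upright: steel foot 40 mm (x) by 70 mm (y), 12 mm high, and a wood-framed white panel 90 mm wide, 10 mm thick, from 28 to 120 mm above the underside. Origin: centre of the underside; z up, y along the panel's width, x through its thickness (pinched across its top edge along x). About 0.35 kg. Square across the rail means its x axis lies along the rail, either way round.
- saddle_a: Empty brass carriage clamped on the rail; on it a flat round steel table 80 mm across, the seat. Origin: centre of the seat's top face, 70 mm over the plate. z up, y along the rail, x across it. Does not move. The three empty carriages are alike: one lies between the lens and the prism, one near each end of the rail; which name is where changes. Neighbours on the rail stand 100 to 165 mm apart, centre to centre.
- saddle_b: Empty brass carriage clamped on the rail; on it a flat round steel table 80 mm across, the seat. Origin: centre of the seat's top face, 70 mm over the plate. z up, y along the rail, x across it. Does not move. The three empty carriages are alike: one lies between the lens and the prism, one near each end of the rail; which name is where changes. Neighbours on the rail stand 100 to 165 mm apart, centre to centre.
- saddle_c: Empty brass carriage clamped on the rail; on it a flat round steel table 80 mm across, the seat. Origin: centre of the seat's top face, 70 mm over the plate. z up, y along the rail, x across it. Does not move. The three empty carriages are alike: one lies between the lens and the prism, one near each end of the rail; which name is where changes. Neighbours on the rail stand 100 to 165 mm apart, centre to centre.
- lens_carriage: Brass carriage clamped on the rail that carries a round glass lens in a brass ring 66 mm across on a stem, top 178 mm above the plate. Origin: on the plate under its middle; z up, y along the rail. Does not move. The lens stands left or right of the prism, as it happens.
- prism_carriage: Brass carriage clamped on the rail that carries an upright three-sided glass prism under a brass clamp bar, top 174 mm above the plate. Origin: on the plate under its middle; z up, y along the rail. Does not move.
- float_mid (a point): Middle of a green glass ball float 76 mm across resting in a cork ring 16 mm high on the plate, between the loose things. A bystander: leave it.
There are look-alikes about, which are no part of the job. What is shaped like the screen but pink or red is not meant.

How it is judged:
At the end, for the whole second after the job is handed in: Burner on the outer seat by the lens, slit between lens and prism, screen on the outer seat by the prism: all within 12 mm of seat centre, 5 mm of its height, upright; slit and screen square to 0.21 rad. Chimney on the gallery, 12 mm from axis, down to 6 mm. All released, at rest (((horizontal distance between burner and saddle_a below 0.012 m and z of burner in the frame of saddle_a between -0.005 and 0.005 m) or (horizontal distance between burner and saddle_b below 0.012 m and z of burner in the frame of saddle_b between -0.005 and 0.005 m) or (horizontal distance between burner and saddle_c below 0.012 m and z of burner in the frame of saddle_c between -0.005 and 0.005 m)) and horizontal distance between each of burner, slit and lens_carriage below 0.2 m and horizontal distance between burner and prism_carriage above 0.3 m and ((horizontal distance between slit and saddle_a below 0.012 m and z of slit in the frame of saddle_a between -0.005 and 0.005 m and angle between the x axis of slit and the y axis of saddle_a, either way round below 0.21 rad) or (horizontal distance between slit and saddle_b below 0.012 m and z of slit in the frame of saddle_b between -0.005 and 0.005 m and angle between the x axis of slit and the y axis of saddle_b, either way round below 0.21 rad) or (horizontal distance between slit and saddle_c below 0.012 m and z of slit in the frame of saddle_c between -0.005 and 0.005 m and angle between the x axis of slit and the y axis of saddle_c, either way round below 0.21 rad)) and horizontal distance between each of slit, screen and prism_carriage below 0.2 m and ((horizontal distance between screen and saddle_a below 0.012 m and z of screen in the frame of saddle_a between -0.005 and 0.005 m and angle between the x axis of screen and the y axis of saddle_a, either way round below 0.21 rad) or (horizontal distance between screen and saddle_b below 0.012 m and z of screen in the frame of saddle_b between -0.005 and 0.005 m and angle between the x axis of screen and the y axis of saddle_b, either way round below 0.21 rad) or (horizontal distance between screen and saddle_c below 0.012 m and z of screen in the frame of saddle_c between -0.005 and 0.005 m and angle between the x axis of screen and the y axis of saddle_c, either way round below 0.21 rad)) and horizontal distance between screen and lens_carriage above 0.3 m and horizontal distance between chimney and burner below 0.012 m and z of chimney in the frame of burner between 0.075 and 0.086 m and angle between each of burner, chimney, slit, screen's own z axis and vertical below 0.1 rad and linear speed of each of burner, chimney, slit, screen below 0.03 m/s); the robot touches nothing.
It fails at once if one of the four things is dropped (falls free from more than about 20 mm) ((contact force between burner and the fingers below 0.05 N and linear speed of burner above 0.65 m/s) or (contact force between chimney and the fingers below 0.05 N and linear speed of chimney above 0.65 m/s) or (contact force between slit and the fingers below 0.05 N and linear speed of slit above 0.65 m/s) or (contact force between screen and the fingers below 0.05 N and linear speed of screen above 0.65 m/s)).
It fails at once if the chimney is laid or tipped over (angle between chimney's own z axis and vertical above 0.9 rad).
It fails at once if the glass float is knocked from its place (more than 30 mm) (distance of float_mid from where it was at the start of the episode above 0.03 m).
It also fails if it takes over 112 s, if anything falls off the work surface, if the arm or the gripper's body presses on something with over 40 N, if the wrist force passes 120 N, or if a joint passes its speed limit or range.

## Working session

There is one attempt and no reset: what is moved stays moved. The work goes in short steps, Python scripts to look and compute and a tool call to move; the robot and the scene stay as the last step left them, time stands still between calls to the robot, and variables do not carry over. Pictures are saved under pics/ and viewed, and the job is handed in when it is done.

Besides the shell and the picture viewer there is one more tool, called after ">>>" by a JSON object that holds its "op" and its "data". send_rows: Moves the arm, as the interface text tells. Its arguments: {"type":"object","properties":{"motion":{"type":"string"},"force":{"type":"number"}},"required":["motion"]}

```bash
mkdir -p pics
python3 - <<'E'
from workcell import telemetry, vision, robot
import cv2
s=telemetry.sense();print(s, robot.tcp_to_tips)
for n in ["scene","top"]:
    im=vision.snapshot(n);cv2.imwrite(f"pics/{n}0.png",im[:,:,::-1])
    print(n,vision.camera_model(n))
im=vision.snapshot("wrist");cv2.imwrite("pics/wrist0.png",im[:,:,::-1]);print(vision.camera_model("wrist"))
E
```

```text
{'clock': 0.0, 'joints': array([-1.47042580e+00,  3.13428514e-01,  1.49841519e+00, -6.40914530e-05,
        1.33097639e+00, -2.23413928e-01]), 'dq': array([ 0.00077883, -0.00063265, -0.00090634, -0.00101014,  0.00046218,
        0.00129434]), 'effort': array([ 6.93924176e-04, -4.02210653e+01, -2.52265888e+01,  6.95865462e-02,
        3.52785783e-02, -1.17021518e-04]), 'position': array([ 0.16697783, -0.49751156,  0.25718028]), 'tool_rot': array([-0.11397629,  0.69829419, -0.69742519,  0.11398572]), 'wrist_force': array([-0.15300964,  0.76175265,  0.3338578 ]), 'wrist_torque': array([ 0.04861165, -0.05651665,  0.01296396]), 'width': 0.08816987441252289} 0.019
scene {'intrinsics': array([[384.30852599,   0.        , 322.04012125],
       [  0.        , 384.30852599, 199.68532254],
       [  0.        ,   0.        ,   1.        ]]), 'R': array([[ 0.80356635,  0.59507301, -0.0130092 ],
       [ 0.50281532, -0.69035657, -0.52017743],
       [-0.31852454,  0.41145585, -0.85395913]]), 't': array([-0.28741887, -0.2673233 ,  1.54947039])}
top {'intrinsics': array([[503.76695082,   0.        , 316.18607005],
       [  0.        , 503.76695082, 198.4605073 ],
       [  0.        ,   0.        ,   1.        ]]), 'R': array([[-0.00200549, -0.99999524, -0.00234604],
       [-0.99171602,  0.00229019, -0.12842931],
       [ 0.12843408,  0.00206904, -0.99171589]]), 't': array([-0.11752072,  0.45725109,  1.39317668])}
{'intrinsics': array([[309.70691629,   0.        , 325.9107233 ],
       [  0.        , 309.70691629, 201.80734966],
       [  0.        ,   0.        ,   1.        ]]), 'mount': array([[-3.68479843e-04,  9.53588398e-01,  3.01112988e-01,
        -7.76999346e-02],
       [ 7.00565215e-04, -3.01112689e-01,  9.53588306e-01,
        -1.25941807e-01],
       [ 9.99999687e-01,  5.62327355e-04, -5.57096905e-04,
         2.32279813e-04],
       [ 0.00000000e+00,  0.00000000e+00,  0.00000000e+00,
         1.00000000e+00]])}
```

View pics/scene0.png

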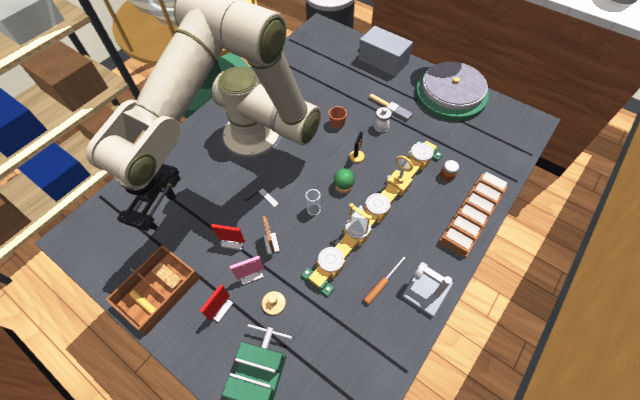

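View pics/top0.png

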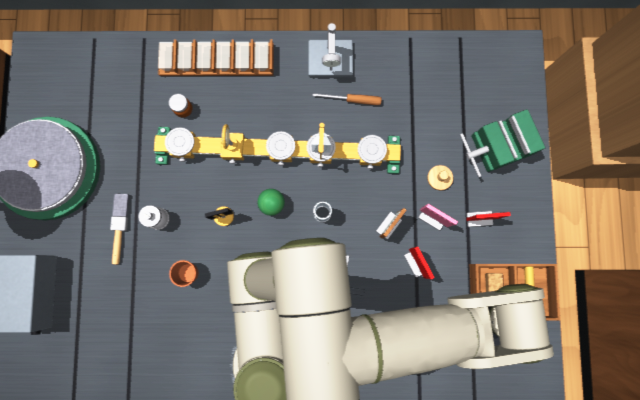

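View pics/wrist0.png

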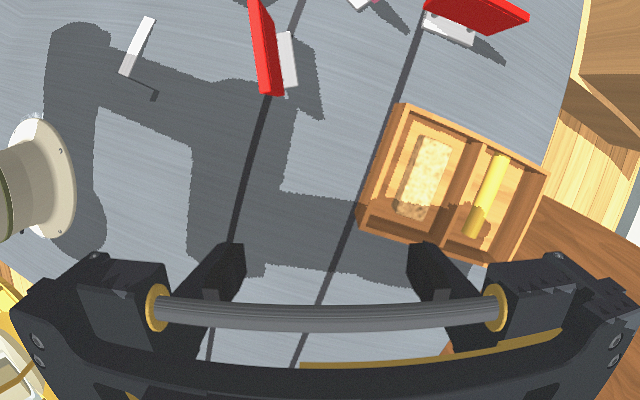

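Run:
```python
import cv2,numpy as np
t=cv2.imread("pics/top0.png");s=cv2.imread("pics/scene0.png")
a=cv2.resize(t[85:255,130:290],None,fx=3.5,fy=3.5,interpolation=2)
cv2.imwrite("pics/c1.png",a)
a=cv2.resize(t[85:295,280:520],None,fx=2.8,fy=2.8,interpolation=2)
cv2.imwrite("pics/c2.png",a)
a=cv2.resize(s[90:320,190:450],None,fx=2.6,fy=2.6,interpolation=2)
cv2.imwrite("pics/c3.png",a)
```

```text
(no output)
```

View pics/c1.png

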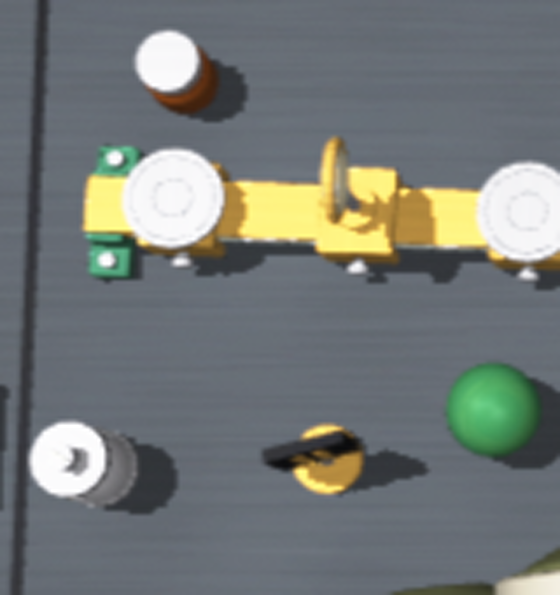

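View pics/c2.png

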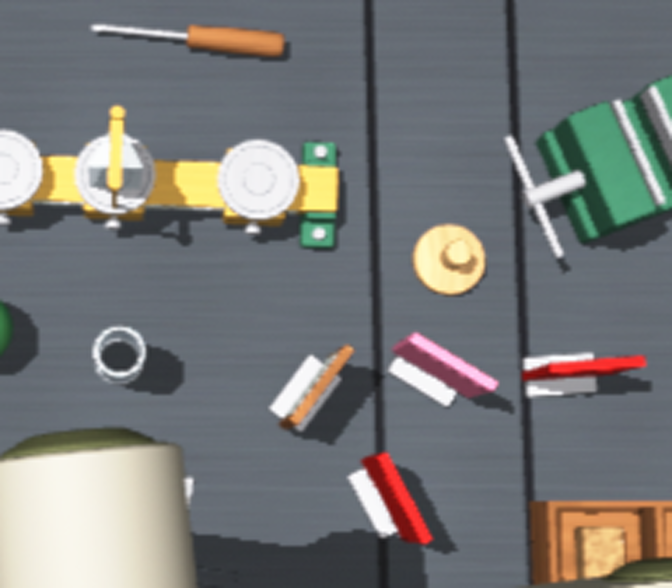

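View pics/c3.png

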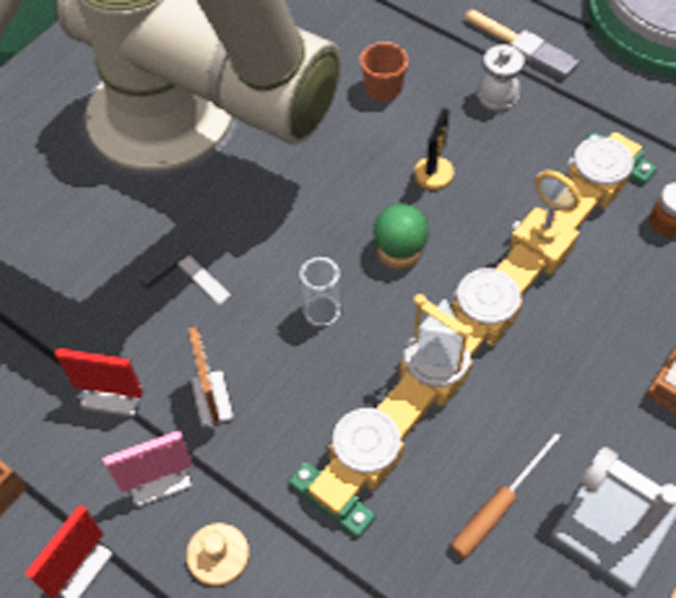

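```bash
cat > h.py <<'E'
from workcell import telemetry, vision, robot
import cv2,numpy as np
from scipy.spatial.transform import Rotation as Ro
CM={n:vision.camera_model(n) for n in("top","scene","wrist")}
def ray(n,px):
    m=CM[n];return m["R"].T@np.linalg.inv(m["intrinsics"])@np.array([px[0],px[1],1.]), -m["R"].T@m["t"]
def atz(n,px,z):
    d,c=ray(n,px);return c+d*(z-c[2])/d[2]
def proj(n,P):
    m=CM[n];q=np.atleast_2d(P)@m["R"].T+m["t"];q=q@m["intrinsics"].T;return q[:,:2]/q[:,2:]
def wpose(s):
    T=np.eye(4);T[:3,:3]=Ro.from_quat(s["tool_rot"]).as_matrix();T[:3,3]=s["position"];return T@CM["wrist"]["mount"]
def wproj(s,P):
    T=wpose(s);q=(np.atleast_2d(P)-T[:3,3])@T[:3,:3];r=np.hypot(q[:,0],q[:,1]);th=np.arctan2(r,q[:,2])
    K=CM["wrist"]["intrinsics"];return np.c_[K[0,2]+K[0,0]*th*q[:,0]/r,K[1,2]+K[1,1]*th*q[:,1]/r]
def watz(s,px,z):
    T=wpose(s);K=CM["wrist"]["intrinsics"];u=(px[0]-K[0,2])/K[0,0];v=(px[1]-K[1,2])/K[1,1];th=np.hypot(u,v)
    d=T[:3,:3]@np.array([np.sin(th)*u/th,np.sin(th)*v/th,np.cos(th)]);c=T[:3,3];return c+d*(z-c[2])/d[2]
def circ(c,r,z,n=60):
    a=np.linspace(0,2*np.pi,n);return np.c_[c[0]+r*np.cos(a),c[1]+r*np.sin(a),np.full(n,z)]
def box(c,yaw,lx,ly,z0,z1):
    R=np.array([[np.cos(yaw),-np.sin(yaw)],[np.sin(yaw),np.cos(yaw)]])
    q=np.array([[1,1],[1,-1],[-1,-1],[-1,1],[1,1]])*[lx/2,ly/2]@R.T+c[:2]
    return [np.c_[q,np.full(5,z)] for z in(z0,z1)]
E
python3 - <<'E'
from h import *
def c1(x,y):return (130+x/3.5,85+y/3.5)
def c2(x,y):return (280+x/2.8,85+y/2.8)
def c3(x,y):return (190+x/2.6,90+y/2.6)
for n,p,z in [("seatL",c1(173,198),.07),("seatM",c1(527,210),.07),("seatR",c2(258,179),.07),("gal",c1(68,459),.08),("foot",c1(103,465),.012),
 ("slitfoot",c1(328,460),.012),("slitA",c1(265,458),.115),("slitB",c1(358,438),.115),("chimtop",c2(119,350),.1),("scrA",c2(350,350),.12),("scrB",c2(290,424),.12),("ball",c1(492,410),.05)]:
    print(n,atz("top",p,z).round(4))
for n,p,z in [("seatL",c3(603,160),.07),("seatM",c3(488,294),.07),("seatR",c3(365,440),.07),("gal",c3(503,59),.08),("slitfoot",c3(434,171),.012),("chimtop",c3(320,272),.1),("chimbot",c3(321,313),.0),("ball",c3(400,231),.05)]:
    print(n,atz("scene",p,z).round(4))
E
```

```text
seatL [0.6124 0.2619 0.07  ]
seatM [ 0.6019 -0.0198  0.07  ]
seatR [ 0.5901 -0.2743  0.07  ]
gal [0.4031 0.3338 0.08  ]
foot [0.4046 0.3278 0.012 ]
slitfoot [0.4083 0.1449 0.012 ]
slitA [0.4002 0.1733 0.115 ]
slitB [0.4153 0.1033 0.115 ]
chimtop [ 0.4167 -0.1355  0.1   ]
scrA [ 0.4141 -0.3525  0.12  ]
scrB [ 0.3447 -0.2948  0.12  ]
ball [0.4443 0.0083 0.05  ]
seatL [0.6169 0.2637 0.07  ]
seatM [ 0.6038 -0.0167  0.07  ]
seatR [ 0.5938 -0.274   0.07  ]
gal [0.4059 0.3369 0.08  ]
slitfoot [0.4139 0.1483 0.012 ]
chimtop [ 0.4202 -0.1322  0.1   ]
chimbot [ 0.4205 -0.1358  0.    ]
ball [0.4483 0.0091 0.05  ]
```

```bash
cat >> h.py <<'E'
def plan(p,jaw_deg,s=None):
    """p: target TCP, jaw_deg: world direction (deg from +x) of jaw axis (mod 180). prints tool-axis turn and shift"""
    s=s or telemetry.sense();R=Ro.from_quat(s["tool_rot"]).as_matrix()
    j=np.degrees(np.arctan2(R[1,2],R[0,2]))
    d=(jaw_deg-j+90)%180-90   # world ccw turn
    # tool y is down -> turn about tool y is -d
    # tilt fix: rotvec from R to the ideal
    a=np.radians(j+d);z=np.array([np.cos(a),np.sin(a),0]);y=np.array([0,0,-1.]);x=np.cross(y,z)
    G=np.c_[x,y,z];rv=np.degrees(Ro.from_matrix(R.T@G).as_rotvec())
    print("t",round(s["clock"],2),"jaw now",round(j,1),"pos",s["position"].round(4),"w",round(s["width"],4),"F",s["wrist_force"].round(1))
    print("turn",rv.round(2),"shift cm",(R.T@(np.array(p)-s["position"])*100).round(2),"rows min",max(np.linalg.norm(np.array(p)-s["position"])/.0417,np.linalg.norm(rv)/7.16).round(1))
    print("tool axes in world x:",R[:,0].round(3),"z:",R[:,2].round(3),"q6",s["joints"][5].round(2))
E
cat > ov.py <<'E'
from h import *
A=np.radians(-2.4)
def models(P):
    L=[]
    for n in("seatL","seatM","seatR"):
        L.append(circ(P[n],.040,.07))
    b=P["burner"];L+= [circ(b,.029,.08),circ(b,.010,.1),circ(b,.032,.0)]
    c=P["chim"];L+=[circ(c,.024,.1),circ(c,.024,0)]
    s=P["slit"];L+=[circ(s,.028,.012),circ(s,.028,0)]+box(s,np.radians(s[2]),.010,.062,.039,.115)
    s=P["screen"];L+=box(s,np.radians(s[2]),.04,.07,0,.012)+box(s,np.radians(s[2]),.01,.09,.028,.12)
    return L
def draw(img,f,L,box_,k,name):
    x0,y0,x1,y1=box_;o=cv2.resize(img[y0:y1,x0:x1],None,fx=k,fy=k,interpolation=2)
    for l in L:
        q=(f(l)-[x0,y0]+.5)*k
        cv2.polylines(o,[np.round(q*8).astype(int)],False,(255,0,255),1,cv2.LINE_AA,3)
    cv2.imwrite(name,o)
E
python3 - <<'E'
from ov import *
P=dict(seatL=(.6146,.2628),seatM=(.6028,-.0183),seatR=(.592,-.2742),burner=(.4045,.3355),chim=(.4185,-.134),slit=(.411,.1466,12),screen=(.381,-.322,50))
L=models(P)
t=cv2.imread("pics/top0.png");s=cv2.imread("pics/scene0.png")
draw(t,lambda l:proj("top",l),L,(130,100,420,260),2.7,"pics/o1.png")
draw(s,lambda l:proj("scene",l),L,(200,95,450,310),2.7,"pics/o2.png")
plan([.381,-.322,.25],50)
E
```

```text
t 0.15 jaw now -71.5 pos [ 0.167  -0.4976  0.2574] w 0.0881 F [0.8 0.5 0.1]
turn [5.000e-02 5.855e+01 1.000e-02] shift cm [-25.87   0.75  -9.84] rows min 8.2
tool axes in world x: [-0.948 -0.318 -0.   ] z: [ 0.318 -0.948 -0.001] q6 -0.22
```

View pics/o1.png

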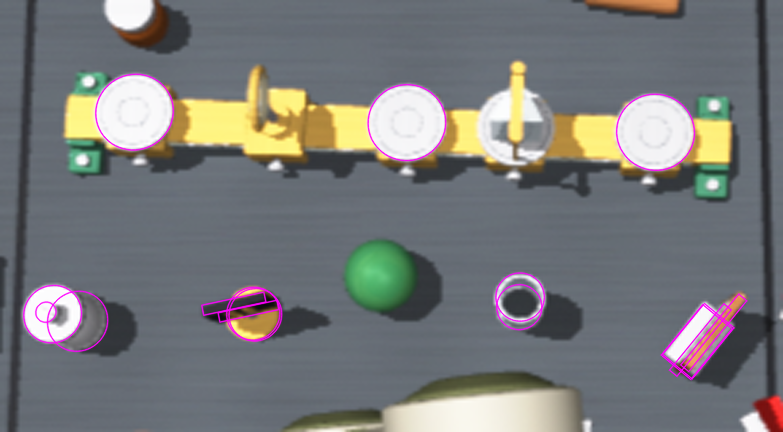

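View pics/o2.png

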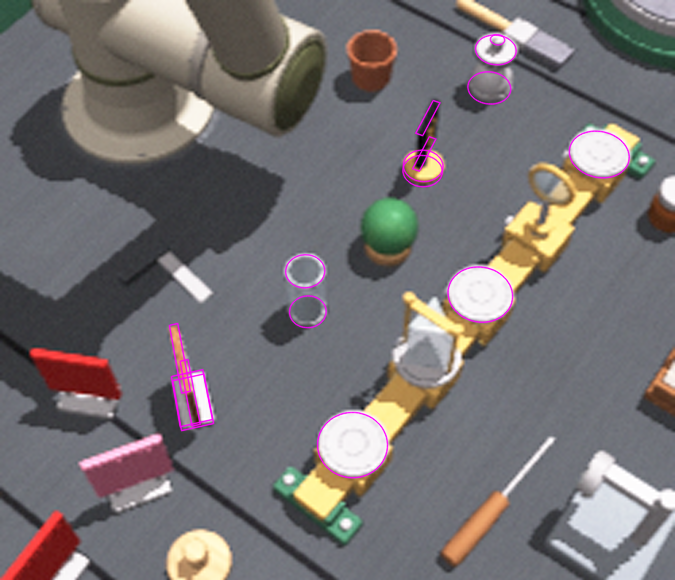

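>>> {"op": "send_rows", "data": {"motion": "0 5 0 -2 0.1 -0.8 -1;0 11 0 -5 0.2 -2 -1;0 17 0 -8 0.3 -3 -1;0 23.5 0 -11 0.4 -4 -1;0 30 0 -14 0.5 -5.3 -1", "force": 30}}

```text
clock: 0.57
position: [0.2838, -0.402, 0.2525]
tool_rot: [0.073, 0.703, -0.703, -0.073]
wrist_force: [0.3, 0.3, 0.3]
width: 0.0881
```

```bash
python3 -c "
from h import *
plan([.381,-.322,.25],50)"
```

```text
t 0.57 jaw now -101.8 pos [ 0.2838 -0.402   0.2525] w 0.0881 F [0.3 0.3 0.3]
turn [1.00e-02 2.82e+01 1.00e-02] shift cm [-7.88  0.25 -9.82] rows min 3.9
tool axes in world x: [-0.979  0.204  0.   ] z: [-0.204 -0.979 -0.   ] q6 0.58
```

>>> {"op": "send_rows", "data": {"motion": "0 6 0 -2 0.1 -2.5 -1;0 12.5 0 -4.5 0.1 -5.5 -1;0 19 0 -6.5 0.2 -8 -1;0 25 0 -7.6 0.2 -9.4 -1;0 28.2 0 -7.9 0.2 -9.8 -1"}}

```text
clock: 0.98
position: [0.3816, -0.3204, 0.2505]
tool_rot: [0.241, 0.665, -0.665, -0.241]
wrist_force: [-0.9, -0.6, -0.2]
width: 0.0882
```

```bash
cat > wv.py <<'E'
from ov import *
import sys,json
def wv(P,name,crop=(0,0,640,400),k=1.25,tz=None):
    s=telemetry.sense();im=vision.snapshot("wrist")[:,:,::-1].copy()
    L=models(P)
    draw(im,lambda l:wproj(s,l),L,crop,k,name);return s,im
P=dict(seatL=(.6146,.2628),seatM=(.6028,-.0183),seatR=(.592,-.2742),burner=(.4045,.3355),chim=(.4185,-.134),slit=(.411,.1466,12),screen=(.381,-.322,50))
E
python3 -c "
from wv import *
s,im=wv(P,'pics/w1.png')
plan([.381,-.322,.108],50)"
```

```text
t 1.03 jaw now -129.9 pos [ 0.3812 -0.3208  0.2505] w 0.0882 F [ 0.5  0.9 -0.2]
turn [0.03 0.14 0.03] shift cm [-0.06 14.25  0.11] rows min 3.4
tool axes in world x: [-0.768  0.641  0.   ] z: [-0.641 -0.768 -0.001] q6 1.33
```

View pics/w1.png

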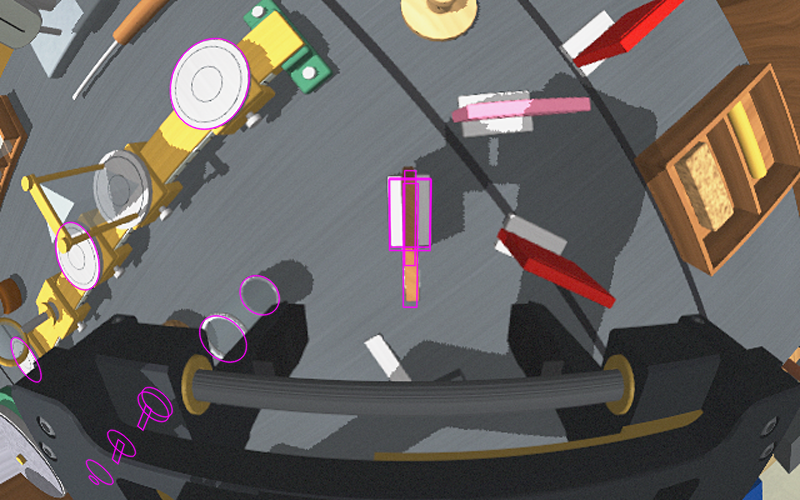

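```bash
python3 -c "
from h import *
for p in [(378,455),(425,540),(405,340),(490,382)]: print(atz('top',(280+p[0]/2.8,85+p[1]/2.8),.12).round(3))"
```

```text
[ 0.316 -0.376  0.12 ]
[ 0.237 -0.417  0.12 ]
[ 0.423 -0.404  0.12 ]
[ 0.384 -0.483  0.12 ]
```

>>> {"op": "send_rows", "data": {"motion": "0 0 0 0 2 0 -0.2;0 0 0 0 4 0 -0.2;0 0 0 0 6 0 -0.2;0 0 0 0 7.5 0 -0.2;0 0 0 0 8.5 0.1 -0.2"}}

```text
clock: 1.45
position: [0.3785, -0.3232, 0.1641]
tool_rot: [0.239, 0.666, -0.665, -0.24]
wrist_force: [-0.1, -0.5, 0.0]
width: 0.0567
```

```bash
python3 -c "
from h import *
plan([.381,-.322,.1085],50)"
```

```text
t 1.45 jaw now -129.6 pos [ 0.3785 -0.3232  0.1641] w 0.0567 F [-0.1 -0.5  0. ]
turn [0.03 0.41 0.12] shift cm [-0.13  5.56 -0.25] rows min 1.3
tool axes in world x: [-0.771  0.637  0.002] z: [-0.637 -0.771 -0.   ] q6 1.32
```

>>> {"op": "send_rows", "data": {"motion": "0 0 0 0 1.5 0 -0.2;0 0.2 0 0 3 -0.1 -0.2;0 0.2 0 0 4.5 -0.1 -0.2;0 0.2 0 0 5.5 -0.1 -0.2;0 0.2 0 0 5.5 -0.1 -0.2"}}

```text
clock: 1.87
position: [0.3791, -0.3222, 0.1092]
tool_rot: [0.24, 0.665, -0.664, -0.242]
wrist_force: [0.3, 0.4, 0.7]
width: 0.0526
```

```bash
python3 -c "
from wv import *
s,im=wv(P,'pics/w2.png')
plan([.381,-.322,.1085],50)"
```

```text
t 1.92 jaw now -129.8 pos [ 0.3795 -0.3226  0.1104] w 0.0532 F [ 0.2  0.9 -0.3]
turn [0.02 0.16 0.07] shift cm [-0.08  0.19 -0.15] rows min 0.1
tool axes in world x: [-0.768  0.641  0.001] z: [-0.641 -0.768 -0.   ] q6 1.33
```

View pics/w2.png

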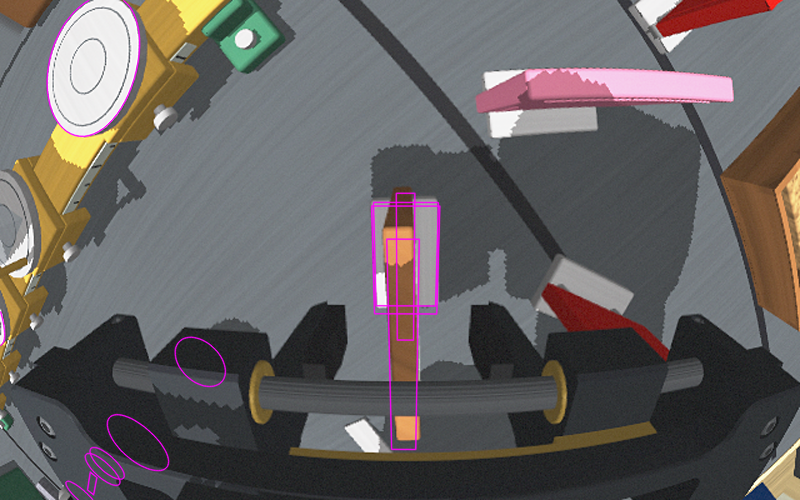

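Run:
```python
from h import *
s=telemetry.sense()
for a,b in [((386,228),(414,228)),((396,439),(419,439))]:
    for p in (a,b): print(watz(s,(p[0]/1.25,p[1]/1.25),.12).round(4))
```

```text
[ 0.4212 -0.3494  0.12  ]
[ 0.4157 -0.356   0.12  ]
[ 0.3522 -0.2944  0.12  ]
[ 0.3461 -0.3016  0.12  ]
```

>>> {"op": "send_rows", "data": {"motion": "0 0 0 -0.2 0 0 -0.2;0 0 0 -0.4 0.1 -0.1 -0.2;0 0 0 -0.4 0.1 -0.1 0.3;0 0 0 -0.4 0.1 -0.1 1;0 0 0 -0.4 0.1 -0.1 1"}}

```text
clock: 2.33
position: [0.3836, -0.3244, 0.11]
tool_rot: [-0.241, -0.665, 0.665, 0.241]
wrist_force: [-0.2, 0.6, 0.3]
width: 0.0349
```

>>> {"op": "send_rows", "data": {"motion": "0 0 0 0 0 0 1;0 0 0 0 0 0 1;0 0 0 0 -0.3 0 1;0 0 0 0 -0.8 0 1;0 0 0 0 -1.5 0 1"}}

```text
clock: 2.75
position: [0.3832, -0.324, 0.1246]
tool_rot: [0.24, 0.665, -0.664, -0.241]
wrist_force: [0.8, -0.1, -4.5]
width: 0.0101
```

```bash
python3 -c "
from wv import *
plan([.592,-.2742,.25],87.6)"
```

```text
t 2.75 jaw now -129.8 pos [ 0.3832 -0.324   0.1246] w 0.0101 F [ 0.8 -0.1 -4.5]
turn [  0.05 -37.45   0.09] shift cm [-12.82 -12.55 -17.21] rows min 6.0
tool axes in world x: [-0.768  0.641  0.002] z: [-0.641 -0.768 -0.   ] q6 1.33
```

>>> {"op": "send_rows", "data": {"motion": "0 -2 0 -0.5 -1.5 -0.5 1;0 -6 0 -2 -3.5 -2 1;0 -10 0 -3.5 -5.5 -4 1;0 -14 0 -5 -7.5 -6 1;0 -18 0 -6.5 -9 -8 1"}}

```text
clock: 3.17
position: [0.4857, -0.3042, 0.2168]
tool_rot: [-0.133, -0.694, 0.695, 0.133]
wrist_force: [0.8, -0.4, -4.1]
width: 0.0095
```

```bash
python3 -c "
from wv import *
plan([.592,-.2742,.215],87.6)"
```

```text
t 3.17 jaw now -111.7 pos [ 0.4857 -0.3042  0.2168] w 0.0095 F [ 0.8 -0.4 -4.1]
turn [ -0.04 -19.27  -0.06] shift cm [-8.77  0.19 -6.71] rows min 2.7
tool axes in world x: [-0.929  0.369 -0.001] z: [-0.369 -0.929  0.   ] q6 1.19
```

>>> {"op": "send_rows", "data": {"motion": "0 -4 0 -2 0 -1.5 1;0 -8 0 -4 0.1 -3 1;0 -12.5 0 -6 0.1 -4.6 1;0 -17 0 -8 0.1 -6.2 1;0 -19.2 0 -8.8 0.1 -6.7 1"}}

```text
clock: 3.58
position: [0.5933, -0.2733, 0.2134]
tool_rot: [0.014, 0.707, -0.707, -0.014]
wrist_force: [1.0, 0.7, -4.4]
width: 0.0099
```

>>> {"op": "send_rows", "data": {"motion": "0 0 0 0 0 0 1;0 0 0 0 0 0 1;0 0 0 0 0 0 1;0 0 0 0 0 0 1;0 0 0 0 0 0 1"}}

```text
clock: 4.0
position: [0.5906, -0.2756, 0.214]
tool_rot: [-0.017, -0.707, 0.707, 0.017]
wrist_force: [0.2, -0.2, -4.5]
width: 0.0101
```

```bash
cat >> ov.py <<'E'
def models3(P,z=None):
    L=models({k:P[k] for k in P if k!='screen'} | {'screen':P['screen']})
    return L
E
python3 - <<'E'
from wv import *
plan([.592,-.2742,.215],87.6)
s=telemetry.sense();im=vision.snapshot("wrist")[:,:,::-1].copy()
c=s["position"];zz=c[2]-.1095
L=[circ(P["seatR"],.04,.07),circ(P["seatM"],.04,.07)]+box(c,np.radians(87.6),.04,.07,zz,zz+.012)+box(c,np.radians(87.6),.01,.09,zz+.028,zz+.12)
draw(im,lambda l:wproj(s,l),L,(0,0,640,400),1.25,"pics/w3.png")
im=vision.snapshot("scene")[:,:,::-1].copy()
draw(im,lambda l:proj("scene",l),L,(260,150,480,320),3,"pics/s3.png")
E
```

```text
t 4.0 jaw now -92.7 pos [ 0.5906 -0.2756  0.214 ] w 0.0101 F [ 0.2 -0.2 -4.5]
turn [-0.   -0.33  0.  ] shift cm [-0.13 -0.1  -0.15] rows min 0.1
tool axes in world x: [-0.999  0.048  0.   ] z: [-0.048 -0.999  0.   ] q6 1.0
```

View pics/w3.png

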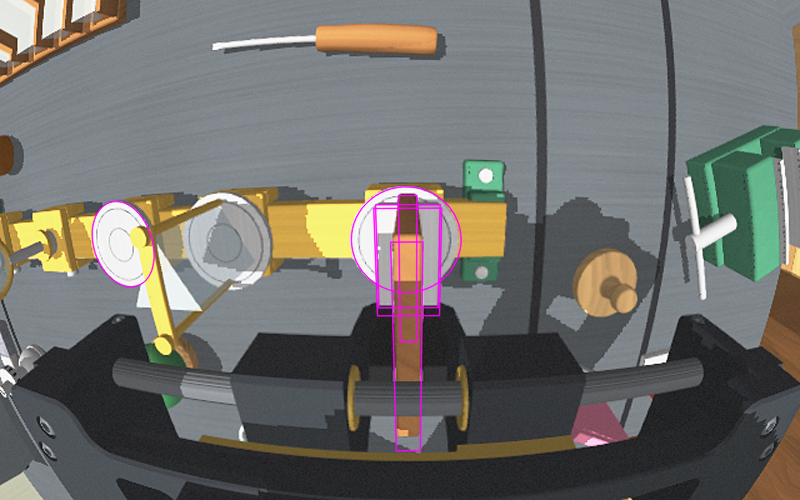

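View pics/s3.png

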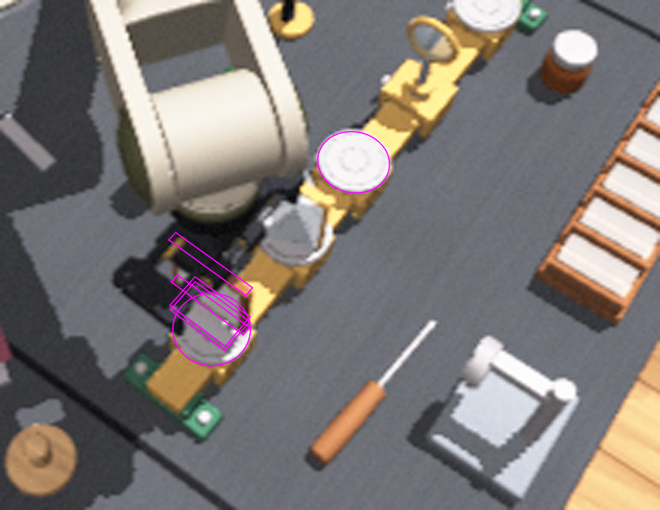

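>>> {"op": "send_rows", "data": {"motion": "0 0 0 0 0.7 0 1;0 0 0 0 1.4 -0.1 1;0 0 0 0 2.1 -0.1 1;0 0 0 0 2.6 -0.1 1;0 0 0 0 2.9 -0.1 1"}}

```text
clock: 4.52
position: [0.5914, -0.2741, 0.1858]
tool_rot: [-0.017, -0.707, 0.707, 0.016]
wrist_force: [-7.5, 4.9, 23.3]
width: 0.0101
```

>>> {"op": "send_rows", "data": {"motion": "0 0 0 0 0.1 0 1;0 0 0 0 0.2 0 1;0 0 0 0 0.3 0 1;0 0 0 0 0.4 0 1;0 0 0 0 0.4 0 1"}}

```text
clock: 4.93
position: [0.5918, -0.2743, 0.1858]
tool_rot: [-0.018, -0.706, 0.708, 0.015]
wrist_force: [-9.6, 5.4, 26.1]
width: 0.0099
```

Run:
```python
from wv import *
plan([.592,-.2742,.18],87.6)
s=telemetry.sense();im=vision.snapshot("wrist")[:,:,::-1].copy()
c=P["seatR"];zz=.07
L=[circ(P["seatR"],.04,.07),circ(P["seatM"],.04,.07)]+box(c,np.radians(87.6),.04,.07,zz,zz+.012)+box(c,np.radians(87.6),.01,.09,zz+.028,zz+.12)
draw(im,lambda l:wproj(s,l),L,(200,50,480,400),1.7,"pics/w4.png")
im=vision.snapshot("scene")[:,:,::-1].copy()
draw(im,lambda l:proj("scene",l),L[:2],(290,190,390,310),5,"pics/s4.png")
```

```text
t 4.93 jaw now -92.6 pos [ 0.5918 -0.2743  0.1858] w 0.0099 F [-9.6  5.4 26.1]
turn [-0.17 -0.22 -0.25] shift cm [-0.01  0.58 -0.02] rows min 0.1
tool axes in world x: [-0.999  0.046 -0.004] z: [-0.046 -0.999  0.003] q6 1.0
```

View pics/w4.png

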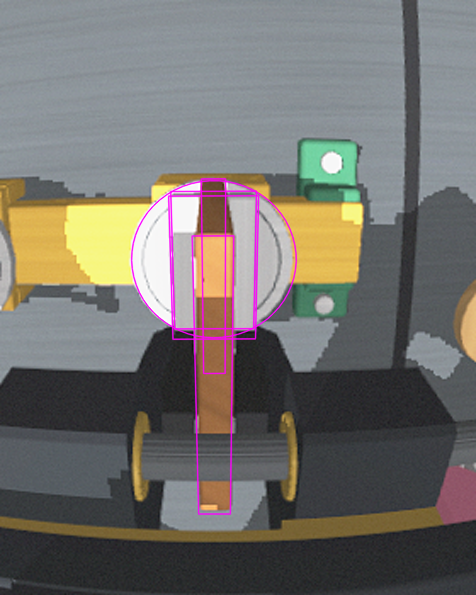

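View pics/s4.png

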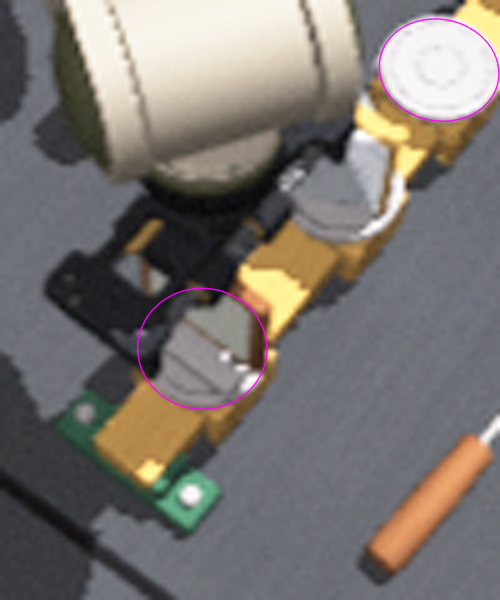

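>>> {"op": "send_rows", "data": {"motion": "0 0 0 0 -0.2 0 1;0 0 0 0 -0.35 0 1;0 0 0 0 -0.45 0 1;0 0 0 0 -0.45 0 1;0 0 0 0 -0.45 0 1"}}

```text
clock: 5.45
position: [0.5914, -0.2742, 0.1858]
tool_rot: [-0.017, -0.707, 0.707, 0.016]
wrist_force: [-3.1, 1.7, 6.2]
width: 0.0097
```

>>> {"op": "send_rows", "data": {"motion": "0 0 0 0 -0.1 0 1;0 0 0 0 -0.15 0 1;0 0 0 0 -0.15 0 0.2;0 0 0 0 -0.15 0 0.2;0 0 0 0 -0.15 0 0.2"}}

```text
clock: 5.87
position: [0.5914, -0.2743, 0.1868]
tool_rot: [-0.016, -0.707, 0.707, 0.016]
wrist_force: [-0.4, 0.6, 0.5]
width: 0.0278
```

>>> {"op": "send_rows", "data": {"motion": "0 0 0 0 -0.6 0 0.2;0 0 0 0 -2 0 0.2;0 0 0 0 -4 0 0.2;0 0 0 0 -6 0 0.2;0 0 0 0 -8 0 0"}}

```text
clock: 6.28
position: [0.5913, -0.2741, 0.2683]
tool_rot: [-0.016, -0.707, 0.707, 0.016]
wrist_force: [0.3, -0.7, 0.2]
width: 0.0398
```

Run:
```python
from wv import *
plan([.411,.1466,.28],12)
s=telemetry.sense();im=vision.snapshot("wrist")[:,:,::-1].copy()
c=P["seatR"];zz=.07
L=[circ(P["seatR"],.04,.07),circ(P["seatM"],.04,.07)]+box(c,np.radians(87.6),.04,.07,zz,zz+.012)+box(c,np.radians(87.6),.01,.09,zz+.028,zz+.12)
draw(im,lambda l:wproj(s,l),L,(0,0,640,400),1.25,"pics/w5.png")
```

```text
t 6.28 jaw now -92.6 pos [ 0.5913 -0.2741  0.2683] w 0.0398 F [ 0.3 -0.7  0.2]
turn [ 0.000e+00  7.535e+01 -4.000e-02] shift cm [ 19.95  -1.19 -41.19] rows min 11.0
tool axes in world x: [-0.999  0.046 -0.   ] z: [-0.046 -0.999  0.   ] q6 1.0
```

View pics/w5.png

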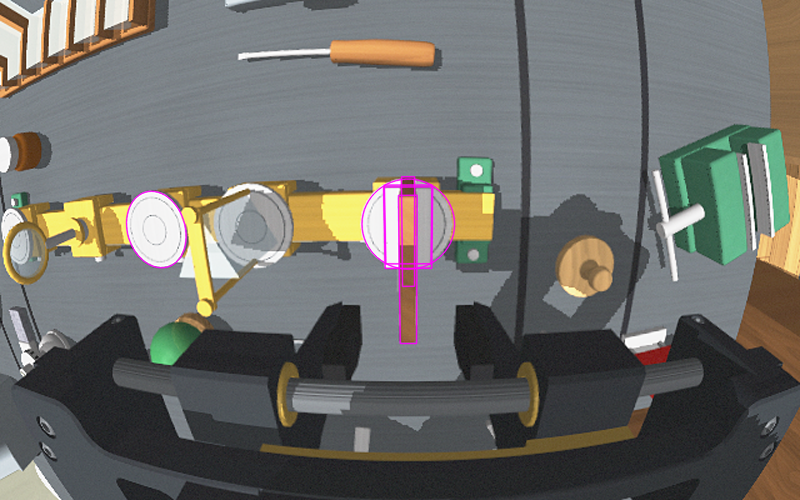

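>>> {"op": "send_rows", "data": {"motion": "0 -6 0 1 -0.2 -2 0;0 -13 0 3 -0.5 -5 0;0 -20 0 5 -0.8 -8.5 0;0 -27 0 6.5 -1 -12 0;0 -34 0 8 -1.2 -15.5 -0.2"}}

```text
clock: 6.75
position: [0.5175, -0.1142, 0.279]
tool_rot: [0.193, -0.68, 0.68, -0.193]
wrist_force: [0.4, -0.4, -0.8]
width: 0.0487
```

```bash
cat >> h.py <<'E'
def plan2(p,jaw,s=None):
    "no half-turn folding: long-way turn about tool y"
    s=s or telemetry.sense();R=Ro.from_quat(s["tool_rot"]).as_matrix();j=np.degrees(np.arctan2(R[1,2],R[0,2]))
    print("jaw",j.round(1),"ty",round(-(jaw-j),2),"shift",(R.T@(np.array(p)-s["position"])*100).round(2),"pos",s["position"].round(4),"q",np.degrees(s["joints"]).round(0))
E
python3 -c "
from h import *
plan2([.411,.1466,.28],12)"
```

```text
jaw -58.3 ty -70.34 shift [ -4.63  -0.11 -27.79] pos [ 0.5175 -0.1142  0.279 ] q [-25.  18.  83.   0.  79.  33.]
```

>>> {"op": "send_rows", "data": {"motion": "0 -7 0 -0.3 0 -3.5 -0.2;0 -14 0 -0.8 0 -7 -0.2;0 -21 0 -1.3 0 -10.5 -0.2;0 -28 0 -2 0 -14 -0.2;0 -35 0 -2.6 0 -17 -0.2"}}

```text
clock: 7.17
position: [0.4512, 0.0448, 0.2791]
tool_rot: [0.388, -0.59, 0.591, -0.389]
wrist_force: [-0.2, -0.2, -0.5]
width: 0.0528
```

```bash
python3 -c "
from h import *
plan2([.411,.1466,.25],12)"
```

```text
jaw -23.3 ty -35.29 shift [-7.76  2.91 -7.72] pos [0.4512 0.0448 0.2791] q [-9.  8. 95.  0. 77. 14.]
```

>>> {"op": "send_rows", "data": {"motion": "0 -7 0 -2 0.3 -2 -0.2;0 -14 0 -4 1 -4 -0.2;0 -21 0 -6 2 -6 -0.2;0 -28 0 -7.3 2.6 -7.3 -0.2;0 -35 0 -7.8 2.9 -7.7 -0.2"}}

```text
clock: 7.58
position: [0.4117, 0.1474, 0.2493]
tool_rot: [-0.549, 0.446, -0.446, 0.549]
wrist_force: [0.2, -1.2, 0.1]
width: 0.0528
```

```bash
python3 -c "
from wv import *
s,im=wv(P,'pics/w6.png')
plan2([.411,.1466,.103],12)"
```

```text
jaw 12.2 ty 0.24 shift [ 0.05 14.61 -0.09] pos [0.4119 0.1473 0.2491] q [  4.   7. 101.   0.  72.  -8.]
```

View pics/w6.png

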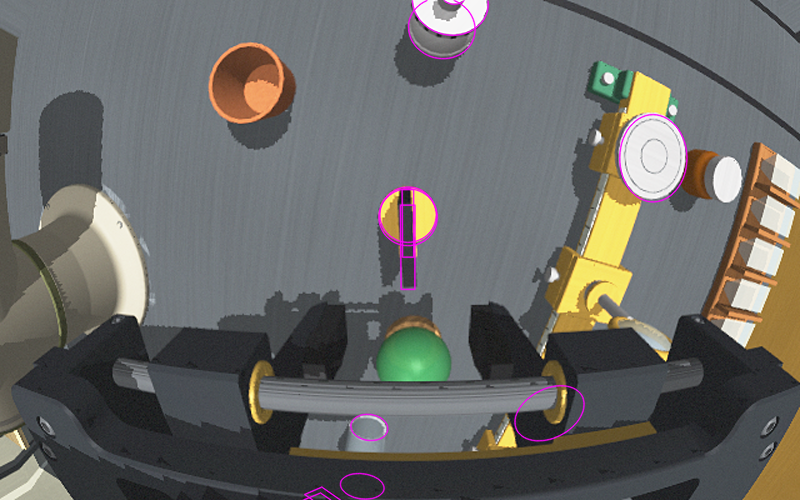

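>>> {"op": "send_rows", "data": {"motion": "0 0 0 0 2.5 0 -0.2;0 0 0 0 5 0 -0.2;0 0 0 0 7.5 0 -0.2;0 0 0 0 10 0 -0.2;0 0 0 0 11.5 0 -0.2"}}

```text
clock: 8.05
position: [0.4126, 0.1449, 0.1329]
tool_rot: [0.547, -0.449, 0.449, -0.546]
wrist_force: [-0.2, -0.1, -0.5]
width: 0.0531
```

>>> {"op": "send_rows", "data": {"motion": "0 0 0 0 1 0 -0.2;0 0 0 0 2 0 -0.2;0 0 0 0 2.7 0 -0.2;0 0 0 0 2.9 0 -0.2;0 0 0 0 2.9 0 -0.2"}}

```text
clock: 8.47
position: [0.4132, 0.1452, 0.1057]
tool_rot: [0.547, -0.449, 0.448, -0.547]
wrist_force: [0.1, -0.1, 0.5]
width: 0.053
```

```bash
python3 -c "
from wv import *
s,im=wv(P,'pics/w7.png')
plan2([.411,.1466,.105],12)"
```

```text
jaw 11.3 ty -0.71 shift [-0.18  0.11 -0.2 ] pos [0.4134 0.1453 0.1061] q [  4.  19. 111.   0.  51.  -7.]
```

View pics/w7.png

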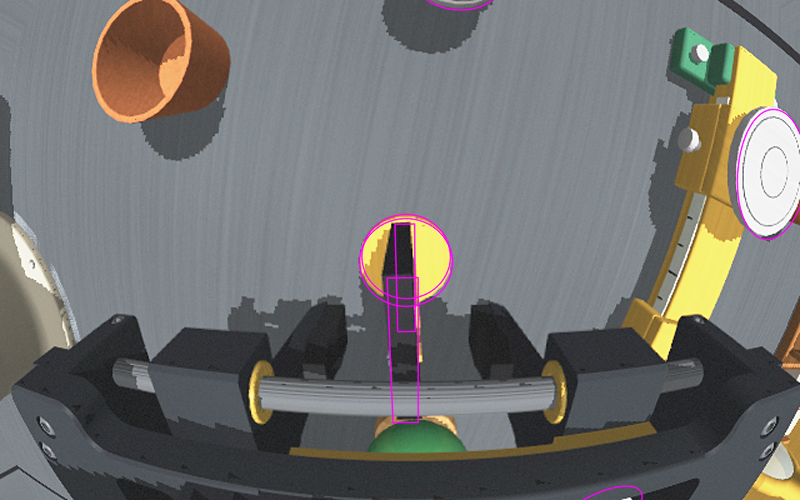

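>>> {"op": "send_rows", "data": {"motion": "0 -0.5 0 -0.1 0 -0.1 -0.2;0 -0.7 0 -0.15 0.1 -0.2 0;0 -0.7 0 -0.15 0.1 -0.2 0.6;0 -0.7 0 -0.15 0.1 -0.2 1;0 -0.7 0 -0.15 0.1 -0.2 1", "force": 40}}

```text
clock: 8.93
position: [0.4109, 0.1465, 0.1049]
tool_rot: [-0.55, 0.445, -0.445, 0.55]
wrist_force: [0.1, 0.8, 0.5]
width: 0.0286
```

>>> {"op": "send_rows", "data": {"motion": "0 0 0 0 0 0 1;0 0 0 0 0 0 1;0 0 0 0 0 0 1;0 0 0 0 0 0 1;0 0 0 0 0 0 1"}}

```text
clock: 9.35
position: [0.4108, 0.1465, 0.1047]
tool_rot: [-0.55, 0.445, -0.445, 0.55]
wrist_force: [-0.0, 0.9, -0.9]
width: 0.0094
```

>>> {"op": "send_rows", "data": {"motion": "0 0 0 0 -0.3 0 1;0 0 0 0 -1 0 1;0 0 0 0 -2.5 0 1;0 0 0 0 -5 0 1;0 0 0 0 -8 0 1"}}

```text
clock: 9.77
position: [0.4099, 0.1464, 0.1852]
tool_rot: [0.55, -0.446, 0.444, -0.549]
wrist_force: [0.5, 1.0, -1.7]
width: 0.0097
```

```bash
python3 -c "
from wv import *
plan2([.6028,-.0183,.25],87.6)"
```

```text
jaw 12.1 ty -75.55 shift [20.13 -6.54 15.41] pos [0.4099 0.1464 0.1852] q [  4.  11. 106.   0.  63.  -8.]
```

>>> {"op": "send_rows", "data": {"motion": "0 -5 0 1 -3 0.8 1;0 -11 0 2.5 -6 2 1;0 -18 0 4.5 -8.5 3.5 1;0 -25 0 7 -9.5 5.4 1;0 -31 0 9.5 -10 7.3 1"}}

```text
clock: 10.18
position: [0.503, 0.0681, 0.2875]
tool_rot: [-0.649, 0.278, -0.281, 0.65]
wrist_force: [0.7, -0.2, -2.5]
width: 0.0095
```

```bash
python3 -c "
from wv import *
plan2([.6028,-.0183,.28],87.6)"
```

```text
jaw 43.4 ty -44.16 shift [13.13  0.79  1.31] pos [0.503  0.0681 0.2875] q [ -6.  14.  86.   0.  79. -49.]
```

>>> {"op": "send_rows", "data": {"motion": "0 -6 0 2.5 0.1 0.2 1;0 -12 0 5 0.2 0.4 1;0 -18 0 7.5 0.3 0.7 1;0 -24 0 9.5 0.5 0.9 1;0 -30 0 11 0.6 1.1 1"}}

```text
clock: 10.6
position: [0.5858, -0.0053, 0.2785]
tool_rot: [0.7, -0.103, 0.102, -0.7]
wrist_force: [-0.3, 0.6, -3.0]
width: 0.0096
```

```bash
python3 -c "
from wv import *
plan2([.6028,-.0183,.25],87.6)"
```

```text
jaw 73.3 ty -14.3 shift [ 2.    2.85 -0.75] pos [ 0.5858 -0.0053  0.2785] q [-12.  25.  73.  -0.  82. -85.]
```

>>> {"op": "send_rows", "data": {"motion": "0 -5 0 0.7 0.3 -0.2 1;0 -10 0 1.5 1 -0.5 1;0 -14 0 2 2 -0.7 1;0 -14.3 0 2 2.9 -0.7 1;0 -14.3 0 2 3.3 -0.7 1"}}

```text
clock: 11.02
position: [0.6016, -0.0164, 0.2444]
tool_rot: [-0.707, 0.018, -0.016, 0.707]
wrist_force: [-0.7, 0.9, -2.6]
width: 0.0098
```

Run:
```python
from wv import *
plan2([.6028,-.0183,.21],87.6)
s=telemetry.sense();im=vision.snapshot("wrist")[:,:,::-1].copy()
c=s["position"];zz=c[2]-.1047
L=[circ(P[k],.04,.07) for k in("seatL","seatM","seatR")]+[circ(c,.028,zz),circ(c,.028,zz+.012)]+box(c,np.radians(87.6),.01,.062,zz+.039,zz+.115)
draw(im,lambda l:wproj(s,l),L,(0,0,640,400),1.25,"pics/w8.png")
im=vision.snapshot("scene")[:,:,::-1].copy()
draw(im,lambda l:proj("scene",l),L,(320,120,460,230),5,"pics/s8.png")
```

```text
jaw 87.2 ty -0.36 shift [ 0.13  3.44 -0.18] pos [ 0.6016 -0.0164  0.2444] q [ -13.   28.   73.    0.   79. -100.]
```

View pics/w8.png

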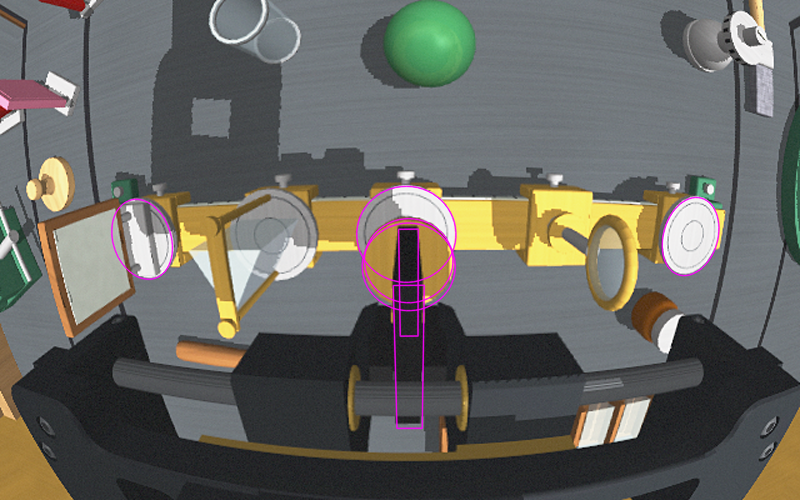

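View pics/s8.png

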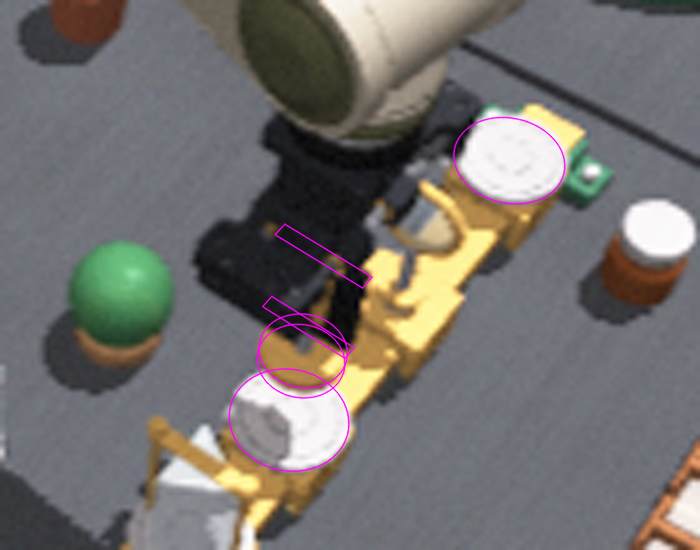

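>>> {"op": "send_rows", "data": {"motion": "0 0 0 0.1 1.2 -0.1 1;0 -0.3 0 0.1 2.4 -0.2 1;0 -0.3 0 0.1 3.6 -0.2 1;0 -0.3 0 0.1 4.8 -0.2 1;0 -0.3 0 0.1 5.5 -0.2 1"}}

```text
clock: 11.53
position: [0.6028, -0.0183, 0.1903]
tool_rot: [-0.707, 0.015, -0.015, 0.707]
wrist_force: [-0.3, 0.2, -2.3]
width: 0.0098
```

>>> {"op": "send_rows", "data": {"motion": "0 0 0 0 0.1 0 1;0 0 0 0 0.2 0 1;0 0 0 0 0.3 0 1;0 0 0 0 0.4 0 1;0 0 0 0 0.4 0 1"}}

```text
clock: 11.95
position: [0.6033, -0.0186, 0.1871]
tool_rot: [0.707, -0.014, 0.015, -0.707]
wrist_force: [0.8, 0.4, -3.5]
width: 0.0096
```

Run:
```python
from wv import *
plan2([.6028,-.0183,.1747],87.6)
s=telemetry.sense();im=vision.snapshot("wrist")[:,:,::-1].copy()
c=s["position"];zz=.07
L=[circ(P[k],.04,.07) for k in("seatL","seatM","seatR")]+[circ(c,.028,zz),circ(c,.028,zz+.012)]+box(c,np.radians(87.6),.01,.062,zz+.039,zz+.115)
draw(im,lambda l:wproj(s,l),L,(200,80,480,400),1.7,"pics/w9.png")
```

```text
jaw 87.6 ty 0.05 shift [-0.05  1.24  0.03] pos [ 0.6033 -0.0186  0.1871] q [ -13.   31.   77.    0.   72. -101.]
```

View pics/w9.png

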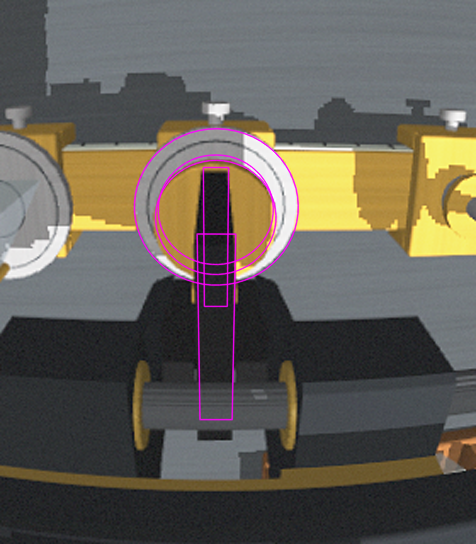

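>>> {"op": "send_rows", "data": {"motion": "0 0 0 0 0.15 0 1;0 0 0 0 0.3 0 1;0 0 0 0 0.45 0 1;0 0 0 0 0.6 0 1;0 0 0 0 0.6 0 1"}}

```text
clock: 12.42
position: [0.603, -0.0186, 0.1803]
tool_rot: [-0.707, 0.015, -0.014, 0.707]
wrist_force: [-0.1, -0.7, -3.6]
width: 0.0097
```

>>> {"op": "send_rows", "data": {"motion": "0 0 0 0 0.1 0 1;0 0 0 0 0.2 0 1;0 0 0 0 0.3 0 1;0 0 0 0 0.4 0 1;0 0 0 0 0.4 0 1"}}

```text
clock: 12.83
position: [0.6031, -0.0186, 0.1765]
tool_rot: [-0.707, 0.015, -0.014, 0.707]
wrist_force: [0.4, 0.8, -2.3]
width: 0.0099
```

>>> {"op": "send_rows", "data": {"motion": "0 0 0 0 0.05 0 1;0 0 0 0 0.1 0 1;0 0 0 0 0.15 0 1;0 0 0 0 0.2 0 1;0 0 0 0 0.2 0 1"}}

```text
clock: 13.25
position: [0.6032, -0.0186, 0.1748]
tool_rot: [0.707, -0.014, 0.015, -0.707]
wrist_force: [-0.5, 0.3, -2.0]
width: 0.0097
```

>>> {"op": "send_rows", "data": {"motion": "0 0 0 0 0.05 0 1;0 0 0 0 0.1 0 1;0 0 0 0 0.15 0 1;0 0 0 0 0.15 0 1;0 0 0 0 0.15 0 1"}}

```text
clock: 13.67
position: [0.6035, -0.0186, 0.1747]
tool_rot: [0.707, -0.014, 0.015, -0.707]
wrist_force: [-2.9, 0.0, 7.7]
width: 0.0097
```

Contact. Relax slightly and release.

>>> {"op": "send_rows", "data": {"motion": "0 0 0 0 -0.1 0 1;0 0 0 0 -0.15 0 1;0 0 0 0 -0.15 0 0.2;0 0 0 0 -0.15 0 0.2;0 0 0 0 -0.15 0 0.2"}}

```text
clock: 14.08
position: [0.6032, -0.0187, 0.1746]
tool_rot: [0.707, -0.015, 0.015, -0.707]
wrist_force: [-0.3, -0.7, 0.0]
width: 0.0273
```

>>> {"op": "send_rows", "data": {"motion": "0 0 0 0 -0.6 0 0.2;0 0 0 0 -2 0 0.2;0 0 0 0 -4 0 0.2;0 0 0 0 -7 0 0.2;0 0 0 0 -10.5 0 0"}}

```text
clock: 14.5
position: [0.6026, -0.0185, 0.2802]
tool_rot: [-0.707, 0.015, -0.014, 0.707]
wrist_force: [0.3, -0.1, 0.2]
width: 0.0401
```

Run:
```python
from wv import *
plan2([.4045,.3355,.28],-2.4)
s=telemetry.sense();im=vision.snapshot("wrist")[:,:,::-1].copy()
c=P["seatM"];zz=.07
L=[circ(P[k],.04,.07) for k in("seatL","seatM","seatR")]+[circ(c,.028,zz),circ(c,.028,zz+.012)]+box(c,np.radians(87.6),.01,.062,zz+.039,zz+.115)
draw(im,lambda l:wproj(s,l),L,(100,0,560,400),1.5,"pics/w10.png")
```

```text
jaw 87.6 ty 90.05 shift [-21.25   0.09  34.56] pos [ 0.6026 -0.0185  0.2802] q [ -13.   27.   69.   -0.   84. -101.]
```

View pics/w10.png

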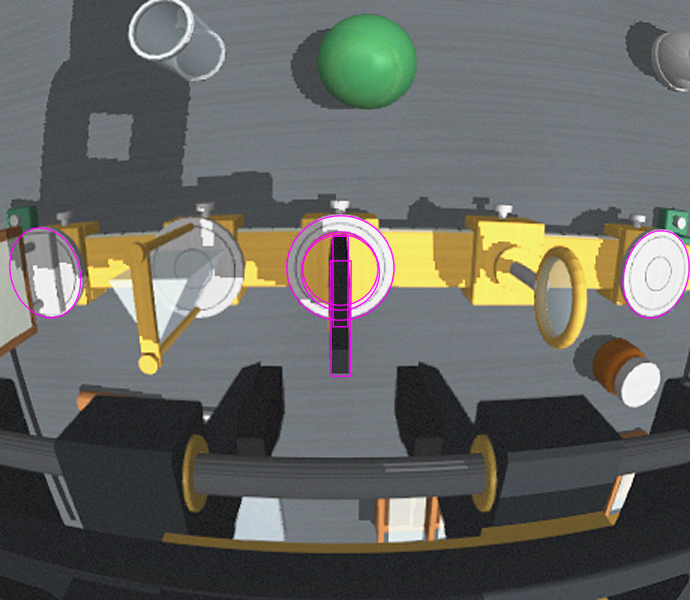

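>>> {"op": "send_rows", "data": {"motion": "0 5 0 -1 0 2 -0.5;0 11 0 -2.5 0 4.5 -1;0 17 0 -4.5 0 7.5 -1;0 24 0 -6.5 0 10.5 -1;0 30 0 -8.5 0 13.5 -1"}}

```text
clock: 14.97
position: [0.5227, 0.1209, 0.2801]
tool_rot: [-0.678, 0.199, -0.199, 0.679]
wrist_force: [0.8, -0.7, -0.1]
width: 0.0752
```

```bash
python3 -c "
from h import *
plan2([.4045,.3355,.25],-2.4)"
```

```text
jaw 57.3 ty 59.68 shift [-21.55   3.    11.66] pos [0.5227 0.1209 0.2801] q [  0.  18.  82.   0.  80. -57.]
```

>>> {"op": "send_rows", "data": {"motion": "0 6 0 -3 0.3 1.6 -1;0 12 0 -6 0.6 3.2 -1;0 18 0 -9 1 5 -1;0 24 0 -12 1.3 6.5 -1;0 30 0 -15 1.5 8.2 -1"}}

```text
clock: 15.38
position: [0.4398, 0.2705, 0.2649]
tool_rot: [-0.604, 0.368, -0.368, 0.604]
wrist_force: [0.2, 0.8, -1.0]
width: 0.0882
```

```bash
python3 -c "
from h import *
plan2([.4045,.3355,.25],-2.4)"
```

```text
jaw 27.3 ty 29.75 shift [-7.4   1.49 -0.15] pos [0.4398 0.2705 0.2649] q [19. 17. 87. -0. 77. -9.]
```

>>> {"op": "send_rows", "data": {"motion": "0 6 0 -1.8 0.3 0 -1;0 12 0 -3.6 0.6 0 -1;0 18 0 -5.4 1 -0.1 -1;0 24 0 -6.8 1.3 -0.1 -1;0 29.7 0 -7.4 1.5 -0.1 -1"}}

```text
clock: 15.8
position: [0.4047, 0.3357, 0.2498]
tool_rot: [-0.49, 0.51, -0.51, 0.49]
wrist_force: [-0.2, 0.6, -0.4]
width: 0.0881
```

```bash
python3 -c "
from wv import *
s,im=wv(P,'pics/w11.png')
plan2([.4045,.3355,.075],-2.4)"
```

```text
jaw -2.6 ty -0.17 shift [ 0.04 17.45 -0.  ] pos [0.4046 0.3358 0.2495] q [27. 18. 86.  0. 75. 29.]
```

View pics/w11.png

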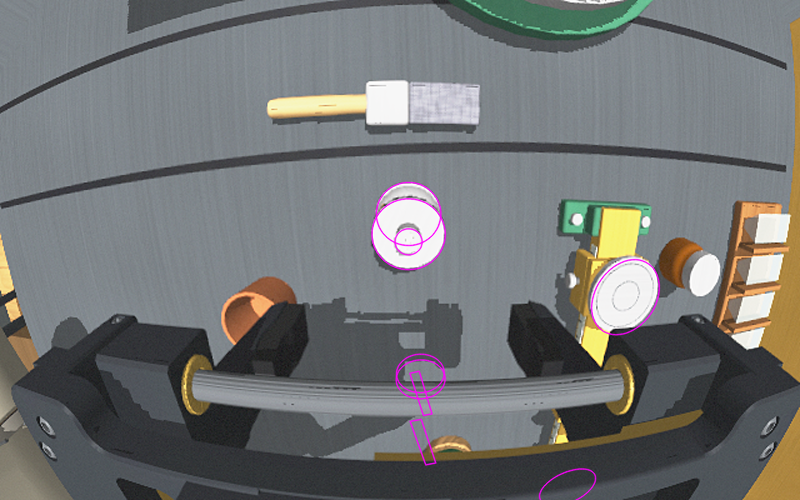

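>>> {"op": "send_rows", "data": {"motion": "0 0 0 0 3 0 -1;0 0 0 0 6 0 -1;0 0 0 0 9 0 -1;0 0 0 0 12 0 -1;0 0 0 0 13.5 0 -1"}}

```text
clock: 16.27
position: [0.4048, 0.3335, 0.1119]
tool_rot: [-0.493, 0.509, -0.508, 0.49]
wrist_force: [0.4, -0.1, -0.5]
width: 0.0881
```

>>> {"op": "send_rows", "data": {"motion": "0 0 0 0 1.3 0 -1;0 0 0 0 2.6 0 -1;0 0 0 0 3.5 0 -1;0 0 0 0 4 0 -1;0 0 0 0 4 0 -1"}}

```text
clock: 16.68
position: [0.4056, 0.3341, 0.0742]
tool_rot: [-0.492, 0.509, -0.509, 0.491]
wrist_force: [-0.5, 0.3, 0.5]
width: 0.0879
```

```bash
python3 -c "
from wv import *
s,im=wv(P,'pics/w12.png')
plan2([.4045,.3355,.074],-2.4)"
```

```text
jaw -2.0 ty 0.39 shift [-0.11  0.09 -0.14] pos [0.4059 0.3343 0.0749] q [27. 31. 97. -0. 52. 29.]
```

View pics/w12.png

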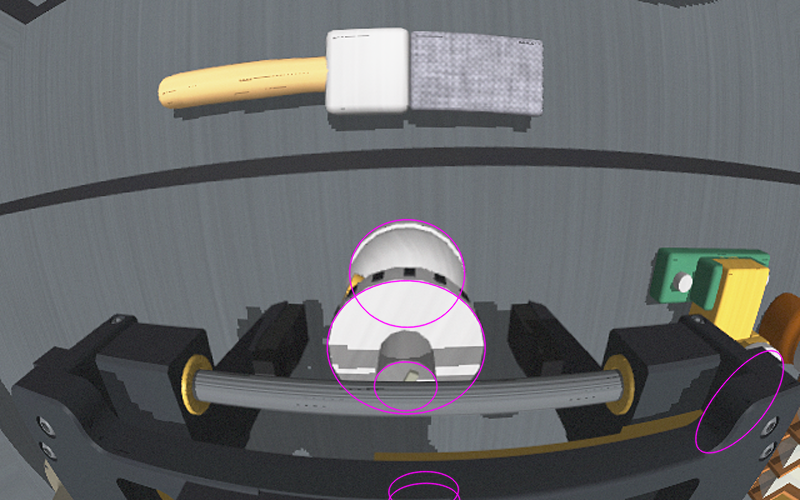

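>>> {"op": "send_rows", "data": {"motion": "0 0.4 0 -0.1 0.1 -0.1 -1;0 0.4 0 -0.1 0.1 -0.1 -0.6;0 0.4 0 -0.1 0.1 -0.1 0;0 0.4 0 -0.1 0.1 -0.1 1;0 0.4 0 -0.1 0.1 -0.1 1"}}

```text
clock: 17.15
position: [0.4048, 0.3355, 0.074]
tool_rot: [0.489, -0.51, 0.511, -0.489]
wrist_force: [-0.5, -0.0, 0.7]
width: 0.0635
```

>>> {"op": "send_rows", "data": {"motion": "0 0 0 0 0 0 1;0 0 0 0 0 0 1;0 0 0 0 0 0 1;0 0 0 0 0 0 1;0 0 0 0 0 0 1"}}

```text
clock: 17.57
position: [0.4049, 0.3355, 0.0739]
tool_rot: [0.489, -0.51, 0.511, -0.489]
wrist_force: [1.4, -0.4, 1.9]
width: 0.056
```

>>> {"op": "send_rows", "data": {"motion": "0 0 0 0 -0.3 0 1;0 0 0 0 -1 0 1;0 0 0 0 -2.5 0 1;0 0 0 0 -5 0 1;0 0 0 0 -8 0 1"}}

```text
clock: 17.98
position: [0.4036, 0.3349, 0.1535]
tool_rot: [-0.491, 0.511, -0.51, 0.488]
wrist_force: [0.5, 0.6, -5.2]
width: 0.0561
```

```bash
python3 -c "
from wv import *
plan2([.6146,.2628,.18],-2.4)"
```

```text
jaw -2.4 ty -0.05 shift [ 6.31 -2.72 21.38] pos [0.4036 0.3349 0.1535] q [27. 24. 94.  0. 62. 29.]
```

>>> {"op": "send_rows", "data": {"motion": "0 0 0 0.7 -1.5 2 1;0 0 0 1.8 -2.7 6 1;0 0 0 3 -3.2 10 1;0 0 0 4 -3.2 13.5 1;0 0 0 5 -3.2 17 1"}}

```text
clock: 18.4
position: [0.5739, 0.2772, 0.1862]
tool_rot: [-0.489, 0.511, -0.511, 0.489]
wrist_force: [0.2, 1.3, -4.2]
width: 0.0566
```

```bash
python3 -c "
from wv import *
plan2([.6146,.2628,.18],-2.4)"
```

```text
jaw -2.5 ty -0.06 shift [1.26 0.62 4.13] pos [0.5739 0.2772 0.1862] q [15. 35. 70.  0. 74. 18.]
```

>>> {"op": "send_rows", "data": {"motion": "0 0 0 0.6 0 2 1;0 0 0 1.1 0.2 3.4 1;0 0 0 1.3 0.4 4.1 1;0 0 0 1.3 0.6 4.1 1;0 0 0 1.3 0.6 4.1 1"}}

```text
clock: 18.82
position: [0.6119, 0.2637, 0.1789]
tool_rot: [-0.49, 0.511, -0.51, 0.489]
wrist_force: [-1.2, 0.2, -4.6]
width: 0.0563
```

Run:
```python
from wv import *
plan2([.6146,.2628,.15],-2.4)
s=telemetry.sense();im=vision.snapshot("wrist")[:,:,::-1].copy()
c=s["position"];zz=c[2]-.0739
L=[circ(P[k],.04,.07) for k in("seatL","seatM","seatR")]+[circ(c,.032,zz),circ(c,.029,zz+.08),circ(c,.01,zz+.1)]
draw(im,lambda l:wproj(s,l),L,(0,0,640,400),1.25,"pics/w13.png")
im=vision.snapshot("scene")[:,:,::-1].copy()
draw(im,lambda l:proj("scene",l),L,(370,100,480,200),6,"pics/s13.png")
```

```text
jaw -2.4 ty -0.04 shift [0.08 2.89 0.28] pos [0.6119 0.2637 0.1789] q [13. 40. 64.  0. 76. 16.]
```

View pics/w13.png

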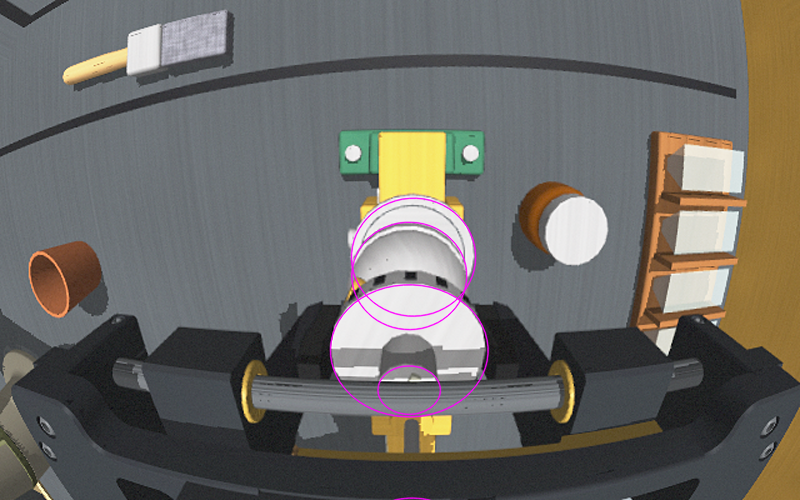

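View pics/s13.png

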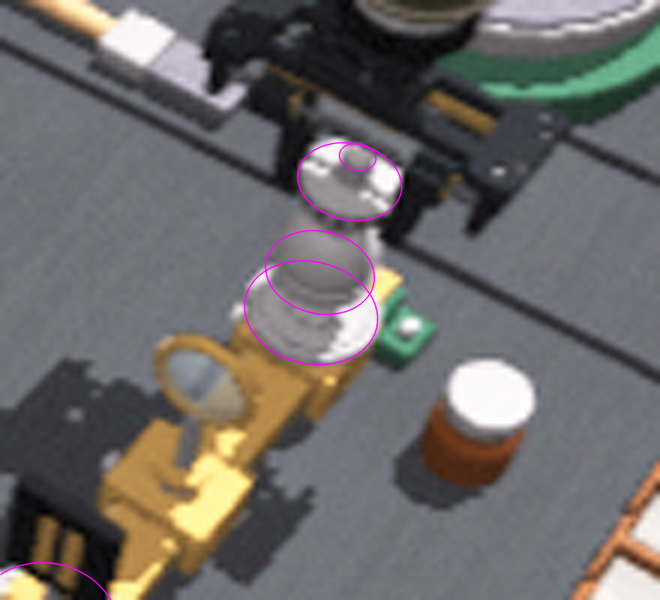

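>>> {"op": "send_rows", "data": {"motion": "0 0 0 0 0.7 0.1 1;0 0 0 0.1 1.4 0.2 1;0 0 0 0.1 2 0.2 1;0 0 0 0.1 2.5 0.2 1;0 0 0 0.1 2.7 0.2 1"}}

```text
clock: 19.33
position: [0.6143, 0.2623, 0.1513]
tool_rot: [-0.49, 0.511, -0.51, 0.489]
wrist_force: [-1.4, -0.4, -5.5]
width: 0.0565
```

>>> {"op": "send_rows", "data": {"motion": "0 0 0 0 0.1 0 1;0 0 0 0 0.2 0 1;0 0 0 0 0.3 0 1;0 0 0 0 0.4 0 1;0 0 0 0 0.4 0 1"}}

```text
clock: 19.75
position: [0.6148, 0.2624, 0.1487]
tool_rot: [-0.489, 0.511, -0.511, 0.489]
wrist_force: [-0.2, -0.8, -3.9]
width: 0.0565
```

>>> {"op": "send_rows", "data": {"motion": "0 0 0 0 0.1 0 1;0 0 0 0 0.2 0 1;0 0 0 0 0.3 0 1;0 0 0 0 0.35 0 1;0 0 0 0 0.35 0 1"}}

```text
clock: 20.17
position: [0.6147, 0.2624, 0.145]
tool_rot: [-0.489, 0.511, -0.511, 0.489]
wrist_force: [-0.2, 0.2, -4.0]
width: 0.0567
```

>>> {"op": "send_rows", "data": {"motion": "0 0 0 0 0.05 0 1;0 0 0 0 0.1 0 1;0 0 0 0 0.15 0 1;0 0 0 0 0.15 0 1;0 0 0 0 0.15 0 1"}}

```text
clock: 20.58
position: [0.6148, 0.2624, 0.1439]
tool_rot: [0.489, -0.511, 0.511, -0.489]
wrist_force: [-0.8, -0.3, -3.2]
width: 0.0564
```

>>> {"op": "send_rows", "data": {"motion": "0 0 0 0 0.05 0 1;0 0 0 0 0.1 0 1;0 0 0 0 0.1 0 1;0 0 0 0 0.1 0 1;0 0 0 0 0.1 0 1"}}

```text
clock: 21.0
position: [0.6148, 0.2624, 0.1439]
tool_rot: [0.489, -0.51, 0.511, -0.489]
wrist_force: [-4.8, -0.9, 5.7]
width: 0.0565
```

>>> {"op": "send_rows", "data": {"motion": "0 0 0 0 -0.05 0 1;0 0 0 0 -0.1 0 0.5;0 0 0 0 -0.1 0 -0.6;0 0 0 0 -0.1 0 -1;0 0 0 0 -0.1 0 -1"}}

```text
clock: 21.42
position: [0.615, 0.2624, 0.1438]
tool_rot: [0.489, -0.51, 0.511, -0.489]
wrist_force: [0.8, 0.1, -0.4]
width: 0.0738
```

>>> {"op": "send_rows", "data": {"motion": "0 0 0 0 0 0 -1;0 0 0 0 -0.5 0 -1;0 0 0 0 -3 0 -1;0 0 0 0 -6.5 0 -1;0 0 0 0 -10 0 -1"}}

```text
clock: 21.83
position: [0.6144, 0.2623, 0.2449]
tool_rot: [-0.49, 0.511, -0.51, 0.489]
wrist_force: [0.5, -0.4, -0.3]
width: 0.088
```

Run:
```python
from wv import *
plan2([.4185,-.134,.28],-2.4)
s=telemetry.sense();im=vision.snapshot("wrist")[:,:,::-1].copy()
c=P["seatL"];zz=.07
L=[circ(P[k],.04,.07) for k in("seatL","seatM","seatR")]+[circ(c,.032,zz),circ(c,.029,zz+.08),circ(c,.01,zz+.1)]
draw(im,lambda l:wproj(s,l),L,(150,50,500,400),1.6,"pics/w14.png")
```

```text
jaw -2.5 ty -0.05 shift [ 40.43  -3.48 -17.89] pos [0.6144 0.2623 0.2449] q [13. 37. 58.  0. 85. 16.]
```

View pics/w14.png

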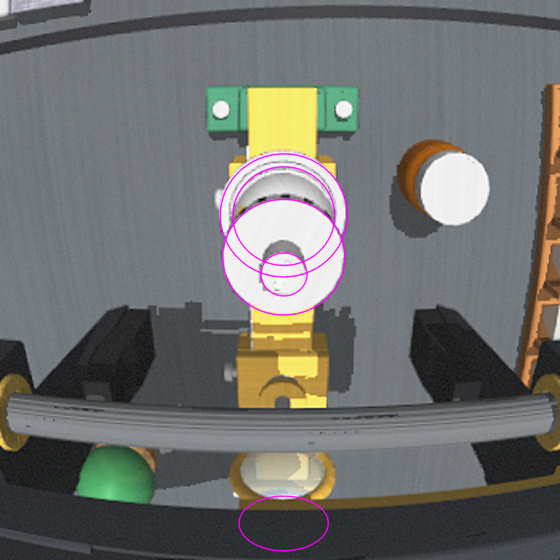

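>>> {"op": "send_rows", "data": {"motion": "0 0 0 1.5 -1.5 -1 -1;0 0 0 4.5 -2.5 -2.5 -1;0 0 0 8 -3 -4 -1;0 0 0 11.5 -3.5 -5.5 -1;0 0 0 15 -3.5 -7 -1"}}

```text
clock: 22.3
position: [0.5376, 0.1143, 0.28]
tool_rot: [0.489, -0.51, 0.511, -0.49]
wrist_force: [0.7, -0.6, 0.3]
width: 0.0881
```

>>> {"op": "send_rows", "data": {"motion": "0 0 0 3.6 0 -1.6 -0.8;0 0 0 7.2 0 -3.2 -0.7;0 0 0 10.8 0 -4.8 -0.7;0 0 0 14.4 0 -6.4 -0.7;0 0 0 18 0 -7.8 -0.7"}}

```text
clock: 22.72
position: [0.4516, -0.0623, 0.2792]
tool_rot: [0.489, -0.51, 0.511, -0.489]
wrist_force: [0.2, -1.1, -0.0]
width: 0.0746
```

```bash
python3 -c "
from wv import *
plan2([.4185,-.134,.23],-2.4)"
```

```text
jaw -2.4 ty -0.03 shift [ 7.3   4.92 -3.01] pos [ 0.4516 -0.0623  0.2792] q [-23.   8.  95.   0.  77. -20.]
```

>>> {"op": "send_rows", "data": {"motion": "0 0 0 2.5 0.5 -1 -0.7;0 0 0 5 1.5 -2 -0.7;0 0 0 6.7 3 -2.8 -0.7;0 0 0 7.3 4.3 -3 -0.7;0 0 0 7.3 4.9 -3 -0.7"}}

```text
clock: 23.13
position: [0.4189, -0.1336, 0.2287]
tool_rot: [-0.489, 0.511, -0.511, 0.488]
wrist_force: [0.1, -0.1, -0.4]
width: 0.0747
```

```bash
python3 -c "
from wv import *
s,im=wv(P,'pics/w15.png')
plan2([.4185,-.134,.082],-2.4)"
```

```text
jaw -2.5 ty -0.14 shift [ 0.14 14.63 -0.03] pos [ 0.4191 -0.1328  0.2283] q [-33.   9. 102.   0.  69. -30.]
```

View pics/w15.png

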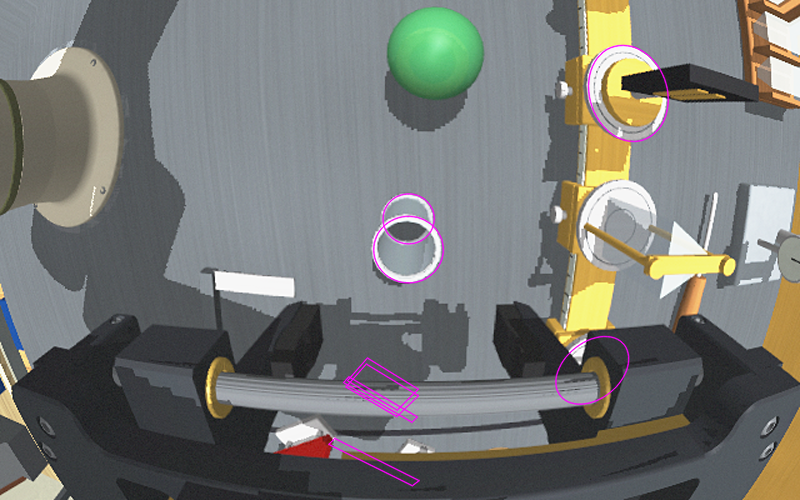

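>>> {"op": "send_rows", "data": {"motion": "0 0 0 0 2.5 0 -0.7;0 0 0 0 5 0 -0.7;0 0 0 0.1 7.5 0 -0.7;0 0 0 0.1 9.5 0 -0.7;0 0 0 0.1 10.5 0 -0.7"}}

```text
clock: 23.6
position: [0.4196, -0.1327, 0.1233]
tool_rot: [-0.49, 0.511, -0.51, 0.489]
wrist_force: [0.4, 0.6, 1.1]
width: 0.0748
```

>>> {"op": "send_rows", "data": {"motion": "0 0 0 0 1.3 0 -0.7;0 0 0 0 2.6 0 -0.7;0 0 0 0 3.6 0 -0.7;0 0 0 0 4 0 -0.7;0 0 0 0 4 0 -0.7"}}

```text
clock: 24.02
position: [0.42, -0.1331, 0.0846]
tool_rot: [-0.489, 0.511, -0.51, 0.489]
wrist_force: [0.0, -0.3, -0.5]
width: 0.0748
```

```bash
python3 -c "
from wv import *
s,im=wv(P,'pics/w16.png')
plan2([.4185,-.134,.082],-2.4)"
```

```text
jaw -2.4 ty -0.01 shift [ 0.07  0.31 -0.16] pos [ 0.4202 -0.1334  0.0851] q [-33.  21. 111.   0.  48. -31.]
```

View pics/w16.png

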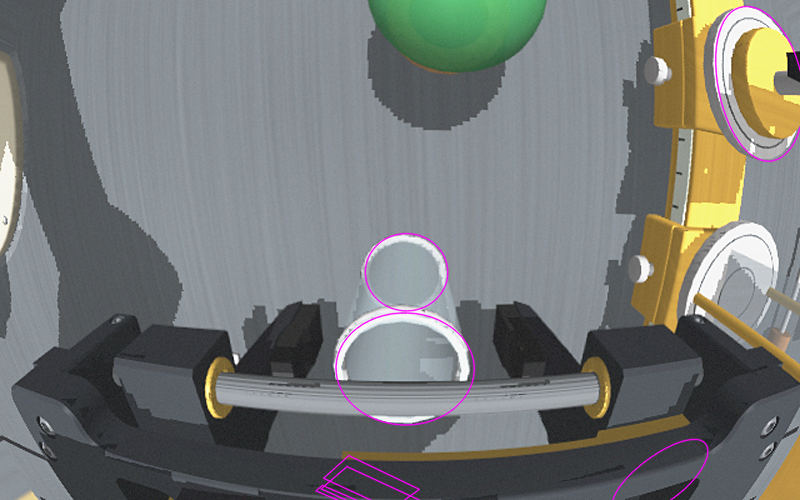

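>>> {"op": "send_rows", "data": {"motion": "0 0 0 -0.1 0.2 -0.1 -0.6;0 0 0 -0.1 0.2 -0.1 -0.3;0 0 0 -0.1 0.2 -0.1 0;0 0 0 -0.1 0.2 -0.1 0.2;0 0 0 -0.1 0.2 -0.1 0.4", "force": 15}}

```text
clock: 24.48
position: [0.4188, -0.1327, 0.083]
tool_rot: [0.489, -0.51, 0.511, -0.489]
wrist_force: [0.2, 0.1, 0.8]
width: 0.0481
```

>>> {"op": "send_rows", "data": {"motion": "0 0 0 0 0 0 0.5;0 0 0 0 0 0 0.6;0 0 0 0 0 0 0.8;0 0 0 0 0 0 1;0 0 0 0 0 0 1"}}

```text
clock: 24.9
position: [0.4188, -0.1327, 0.0829]
tool_rot: [0.489, -0.51, 0.511, -0.489]
wrist_force: [-0.7, 0.1, 6.0]
width: 0.0476
```

>>> {"op": "send_rows", "data": {"motion": "0 0 0 0 -0.3 0 1;0 0 0 0 -1 0 1;0 0 0 0 -2.5 0 1;0 0 0 0 -4 0 1;0 0 0 0 -5.5 0 1"}}

```text
clock: 25.32
position: [0.4186, -0.1325, 0.1386]
tool_rot: [-0.489, 0.511, -0.51, 0.489]
wrist_force: [1.0, -0.5, -0.2]
width: 0.0479
```

```bash
python3 -c "
from wv import *
im=vision.snapshot('wrist')[:,:,::-1];cv2.imwrite('pics/w17.png',im)
plan2([.6146,.2628,.30],-2.4)"
```

```text
jaw -2.4 ty -0.04 shift [-40.35 -15.91  17.84] pos [ 0.4197 -0.1331  0.1411] q [-33.  15. 109.   0.  56. -30.]
```

View pics/w17.png

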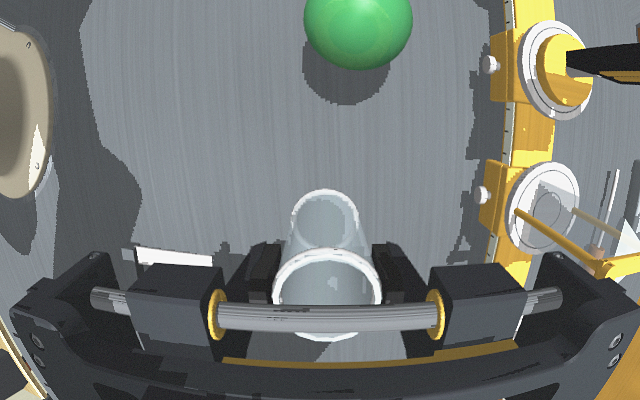

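>>> {"op": "send_rows", "data": {"motion": "0 0 0 0 -2 0 1;0 0 0 0 -5 0 1;0 0 0 0 -8.5 0 1;0 0 0 -1 -12 0.5 1;0 0 0 -3 -15 1.3 1"}}

```text
clock: 25.78
position: [0.4328, -0.1038, 0.2899]
tool_rot: [0.489, -0.511, 0.512, -0.489]
wrist_force: [-0.0, 0.0, -1.5]
width: 0.0476
```

>>> {"op": "send_rows", "data": {"motion": "0 0 0 -3 -0.7 1.4 1;0 0 0 -6.3 -1 2.8 1;0 0 0 -9.6 -1 4.2 1;0 0 0 -13 -1 5.7 1;0 0 0 -16.5 -1 7.2 1"}}

```text
clock: 26.2
position: [0.5123, 0.0603, 0.2975]
tool_rot: [-0.489, 0.511, -0.511, 0.489]
wrist_force: [1.4, -1.1, -1.0]
width: 0.0477
```

```bash
python3 -c "
from wv import *
plan2([.6146,.2628,.30],-2.4)"
```

```text
jaw -2.5 ty -0.06 shift [-20.67  -0.25   9.35] pos [0.5123 0.0603 0.2975] q [-6. 15. 83.  0. 81. -4.]
```

>>> {"op": "send_rows", "data": {"motion": "0 0 0 -3.3 -0.1 1.5 1;0 0 0 -6.6 -0.2 3 1;0 0 0 -9.9 -0.2 4.5 1;0 0 0 -13.2 -0.2 6 1;0 0 0 -16 -0.2 7.3 1"}}

```text
clock: 26.62
position: [0.5921, 0.2176, 0.299]
tool_rot: [-0.49, 0.511, -0.51, 0.489]
wrist_force: [-0.4, -0.9, -0.7]
width: 0.0482
```

```bash
python3 -c "
from wv import *
plan2([.6146,.2628,.28],-2.4)"
```

```text
jaw -2.4 ty 0.0 shift [-4.61  1.89  2.06] pos [0.5921 0.2176 0.299 ] q [10. 31. 61.  0. 88. 12.]
```

>>> {"op": "send_rows", "data": {"motion": "0 0 0 -2 0 0.9 1;0 0 0 -3.6 0.4 1.6 1;0 0 0 -4.6 1 2.1 1;0 0 0 -4.6 1.8 2.1 1;0 0 0 -4.6 1.9 2.1 1"}}

```text
clock: 27.03
position: [0.6142, 0.2603, 0.2781]
tool_rot: [-0.491, 0.511, -0.51, 0.488]
wrist_force: [-0.0, 0.1, -1.0]
width: 0.0476
```

>>> {"op": "send_rows", "data": {"motion": "0 0 0 0 0 0 1;0 0 0 0 0 0 1;0 0 0 0 0 0 1;0 0 0 0 0 0 1;0 0 0 0 0 0 1"}}

```text
clock: 27.45
position: [0.6147, 0.2601, 0.2812]
tool_rot: [0.489, -0.511, 0.511, -0.489]
wrist_force: [-0.0, -0.9, -0.8]
width: 0.0475
```

Run:
```python
from wv import *
plan2([.6146,.2628,.25],-2.4)
s=telemetry.sense();im=vision.snapshot("wrist")[:,:,::-1].copy()
c=s["position"];zz=c[2]-.0829;b=P["seatL"]
L=[circ(b,.032,.07),circ(b,.029,.15),circ(b,.01,.17),circ(c,.024,zz),circ(c,.024,zz+.1)]
draw(im,lambda l:wproj(s,l),L,(100,50,540,400),1.7,"pics/w18.png")
im=vision.snapshot("scene")[:,:,::-1].copy()
draw(im,lambda l:proj("scene",l),L,(370,70,480,190),5,"pics/s18.png")
```

```text
jaw -2.5 ty -0.07 shift [-0.27  3.12 -0.03] pos [0.6147 0.2601 0.2812] q [13. 36. 54.  0. 89. 15.]
```

View pics/w18.png

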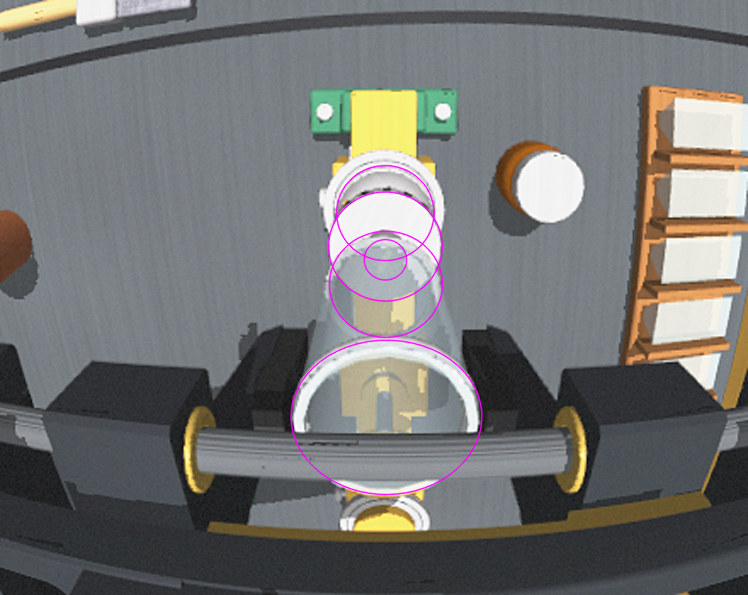

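View pics/s18.png

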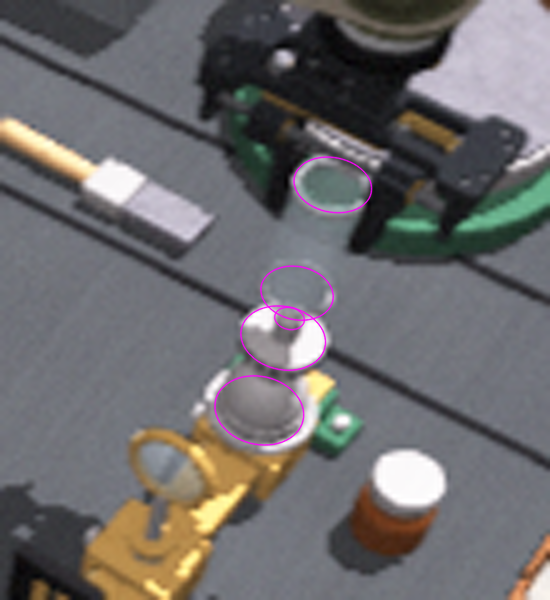

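>>> {"op": "send_rows", "data": {"motion": "0 0 0 -0.1 0.3 0 1;0 0 0 -0.25 0.7 0 1;0 0 0 -0.25 1.3 0 1;0 0 0 -0.25 1.9 0 1;0 0 0 -0.25 2.3 0 1"}}

```text
clock: 27.97
position: [0.6146, 0.2629, 0.2564]
tool_rot: [-0.49, 0.511, -0.51, 0.489]
wrist_force: [-0.3, 0.3, -1.4]
width: 0.048
```

>>> {"op": "send_rows", "data": {"motion": "0 0 0 0 0.4 0 1;0 0 0 0 0.8 0 1;0 0 0 0 1.2 0 1;0 0 0 0 1.6 0 1;0 0 0 0 1.8 0 1"}}

```text
clock: 28.38
position: [0.6147, 0.2628, 0.2391]
tool_rot: [-0.489, 0.511, -0.51, 0.489]
wrist_force: [-0.6, 0.4, -1.1]
width: 0.048
```

Run:
```python
from wv import *
plan2([.6146,.2628,.2329],-2.4)
```

```text
jaw -2.5 ty -0.05 shift [ 0.    0.62 -0.01] pos [0.6147 0.2628 0.2391] q [13. 38. 59.  0. 84. 16.]
```

>>> {"op": "send_rows", "data": {"motion": "0 0 0 0 0.1 0 1;0 0 0 0 0.2 0 1;0 0 0 0 0.3 0 1;0 0 0 0 0.4 0 1;0 0 0 0 0.4 0 1"}}

```text
clock: 28.8
position: [0.6148, 0.2629, 0.2356]
tool_rot: [-0.489, 0.511, -0.511, 0.489]
wrist_force: [-0.3, -1.0, -0.4]
width: 0.0477
```

>>> {"op": "send_rows", "data": {"motion": "0 0 0 0 0.05 0 1;0 0 0 0 0.1 0 1;0 0 0 0 0.15 0 1;0 0 0 0 0.15 0 1;0 0 0 0 0.15 0 1"}}

```text
clock: 29.22
position: [0.6148, 0.2629, 0.2342]
tool_rot: [0.489, -0.511, 0.511, -0.489]
wrist_force: [-0.3, 0.4, -1.7]
width: 0.0477
```

>>> {"op": "send_rows", "data": {"motion": "0 0 0 0 0.05 0 1;0 0 0 0 0.1 0 1;0 0 0 0 0.15 0 1;0 0 0 0 0.15 0 1;0 0 0 0 0.15 0 1"}}

```text
clock: 29.63
position: [0.6148, 0.2629, 0.233]
tool_rot: [0.489, -0.511, 0.511, -0.489]
wrist_force: [-1.3, 0.1, 1.0]
width: 0.0477
```

>>> {"op": "send_rows", "data": {"motion": "0 0 0 0 0.05 0 1;0 0 0 0 0.1 0 1;0 0 0 0 0.1 0 1;0 0 0 0 0.1 0 1;0 0 0 0 0.1 0 1"}}

```text
clock: 30.05
position: [0.615, 0.263, 0.2329]
tool_rot: [0.489, -0.51, 0.511, -0.49]
wrist_force: [-1.9, -0.3, 6.4]
width: 0.0476
```

Seated at .2329 as predicted. Relax, open slowly, rise.

>>> {"op": "send_rows", "data": {"motion": "0 0 0 0 -0.05 0 1;0 0 0 0 -0.1 0 0.2;0 0 0 0 -0.1 0 -0.2;0 0 0 0 -0.1 0 -0.5;0 0 0 0 -0.1 0 -0.7"}}

```text
clock: 30.47
position: [0.6148, 0.2628, 0.2323]
tool_rot: [-0.489, 0.511, -0.511, 0.489]
wrist_force: [0.0, -0.7, 0.1]
width: 0.0642
```

>>> {"op": "send_rows", "data": {"motion": "0 0 0 0 0 0 -1;0 0 0 0 0 0 -1;0 0 0 0 -0.5 0 -1;0 0 0 0 -2 0 -1;0 0 0 0 -4 0 -1"}}

```text
clock: 30.88
position: [0.6144, 0.2627, 0.2722]
tool_rot: [-0.49, 0.511, -0.51, 0.488]
wrist_force: [0.7, -0.6, 0.3]
width: 0.0881
```

>>> {"op": "send_rows", "data": {"motion": "0 0 0 0 -2 0 -1;0 0 0 0 -4 0 -1;0 0 0 0.5 -6 -1 -1;0 0 0 1 -7 -4 -1;0 0 0 2 -7 -7.5 -1"}}

```text
clock: 31.3
position: [0.5392, 0.2461, 0.3445]
tool_rot: [0.488, -0.51, 0.511, -0.49]
wrist_force: [-0.0, 0.6, 0.5]
width: 0.0882
```

>>> {"op": "send_rows", "data": {"motion": "0 0 0 0 0 -3 -1;0 0 0 0 0 -6.5 -1;0 0 0 0 0 -10 -1;0 0 0 0 0 -13 -1;0 0 0 0 0 -15 -1"}}

```text
clock: 31.72
position: [0.3867, 0.2526, 0.3436]
tool_rot: [0.489, -0.51, 0.511, -0.49]
wrist_force: [0.0, -0.6, 0.6]
width: 0.0879
```

Run:
```python
from wv import *
s=telemetry.sense();print(s["position"],s["clock"],s["wrist_force"])
b=P["seatL"];m=P["seatM"];r=P["seatR"];y=np.radians(87.6);zz=.07
L=[circ(P[k],.04,.07) for k in("seatL","seatM","seatR")]+[circ(b,.032,.07),circ(b,.029,.15),circ(b,.024,.15),circ(b,.024,.25)]
L+=[circ(m,.028,zz),circ(m,.028,zz+.012)]+box(m,y,.01,.062,zz+.039,zz+.115)+box(r,y,.04,.07,zz,zz+.012)+box(r,y,.01,.09,zz+.028,zz+.12)
for n,c in(("scene",(280,80,470,310)),("top",(130,100,430,260))):
    im=vision.snapshot(n)[:,:,::-1].copy()
    draw(im,lambda l:proj(n,l),L,c,2.6,f"pics/f_{n}.png")
```

```text
[0.38670991 0.25255672 0.34357293] 31.7167 [ 0.03022813 -0.61922296  0.62615472]
```

View pics/f_scene.png

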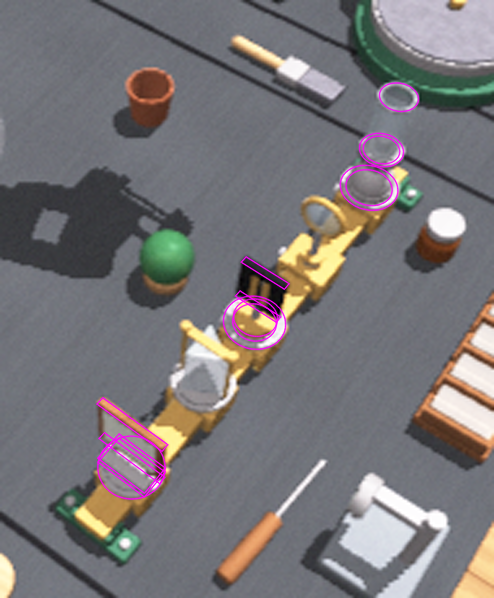

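View pics/f_top.png

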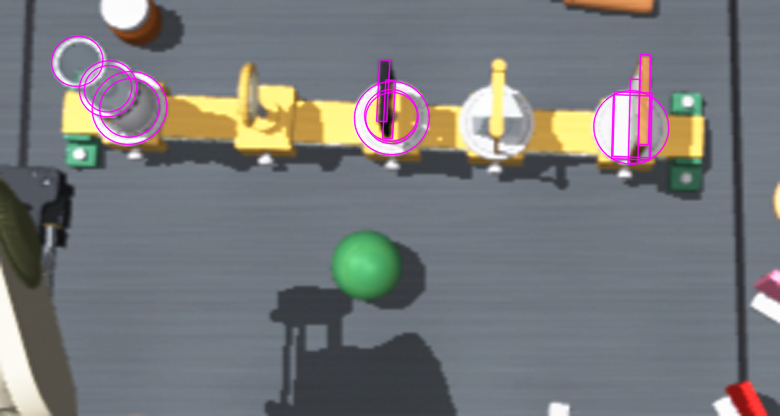

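All four things fit their expected outlines in both cameras, and the float has not moved, so I'm handing in.

```bash
python3 -c "
from workcell import robot
print(robot.hand_in())"
```

```text
the job is handed in; nothing more can be done
None
```

The job is done and handed in at about 32 s of the 112 s allowed. `hand_in` reports no verdict.

- **Screen:** the wood-framed white one, not the pink or red look-alikes, stands on the outer carriage by the prism, square across the rail.
- **Slit plate:** it stands on the carriage between the lens and the prism, square across the rail.
- **Burner:** it stands on the outer carriage by the lens.
- **Chimney:** it is over the wick tube and down on the gallery. It touched at the height I had worked out from the grasp.

**Last checks:** with the arm clear and the gripper open, I drew each thing's expected outline in its place on both the scene and top pictures. All four matched to within a pixel or two, upright, and the green float was where it had been.

**What disagreed:**
- The screen touched its seat about 6 mm sooner than expected. It had probably slid in the jaws during the first lift, and it was pressed briefly with about 26 N. I backed off before letting go, and the wrist view then showed it standing flat and centred.
- The top and scene cameras differed by about 4 mm in their raw positions. I used the average, which agreed with the wrist camera.

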